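# Return the gauge kit and check it in

## Robot

A 7-joint arm with a two-finger parallel gripper is mounted at the origin on a cart in front of the work surface, level with it; the furniture and walls round the work are solid. World frame = base frame: x ahead of the robot, y to its left, z up, the work surface at z = 0. Lengths are in m, angles in rad, forces in N, time in s.
With the tool pointing down it reaches from about 0.425 to 0.925 m from the base axis. Payload 6.8 kg.
Tool frame: the origin (TCP) lies midway between the tips of the shut fingers; the grasp point (between the pads) lies 19 mm behind it (robot.hold_point_z is the distance from the TCP to the grasp point, in m); x points along the fingers, y is the direction in which the jaws open and shut, and the axes are right-handed (so a half turn about x gives the same grasp; the last joint's range is limited). The gripper opens to 88 mm and grips with 3 to 60 N. Pads are 20 mm wide; open, the fingers measure 115 mm over their backs; the gripper's body (75 mm by 178 mm) begins 61 mm behind the grasp point.
Start: joints at [-1.413, 0.477, 0.022, 1.555, -0.011, 1.109, -0.083], TCP at [0.177, 0.651, 0.223] pointing down, gripper open.
Joint ranges: [-2.96, 2.96], [-0.34, 2.1], [-1.41, 1.46], [0.24, 2.44], [-1.37, 4.51], [0.17, 1.92], [-2.96, 2.96]. Speed limits (rad/s): [2.39, 2.39, 3.14, 3.14, 3.14, 3.14, 3.14].

## Interface

Orientations are given as a unit quaternion [w, x, y, z].
In Python, from rig import robot, imaging, trace gives the robot as it stands.
- The arm moves only by the shell command python3 -m pendant 'ROWS' [FORCE]. ROWS is JSON, a list of rows, each a list of 7 numbers: the shift along the tool's x, y, z in m, then the turn, a rotation vector about the tool's x, y, z in rad, then the closure, from -1 (fully open) to 1 (shut). A call has exactly 5 rows; each row shifts and turns the commanded pose from where the row before left it, along the tool's axes as they then stand; what a row does not reach is not made up. A row lasts 1/12 s, in which the tool goes at most 41.7 mm and 7.16 degrees, less where a joint would pass 70% of its speed; a pose out of reach is approached as far as the arm can. A call is refused whole if a number of a shift passes 0.0417 or a number of a turn 0.125, either way. A call with a gripper value outside its range is refused whole. The fingers move at their own pace and stop on an object; FORCE is the grip in N (left out, the last holds). Time passes only in rows, so rows that do not move let the fingers close, or fill a call up. It gives the time, the measured TCP pose, the force and the opening at its end, in the units of the state.
- robot.get_state(): the state, without advancing time (a new reading comes with each control period).
- imaging.camera(name): name is "scene" or "top" or "wrist"; returns a dict with "color" (420x560x3 uint8, red, green, blue), "fov_y" (degrees; the focal length in pixels is half the picture's height over the tangent of half this angle, whatever the lens; pixels are square), "cx", "cy" (the principal point, pixels), "k1" (the pictures are not rectified: a ray, as slopes to the right and down, at radius r is drawn at 1 + k1 r^2 times it, then the intrinsics apply), "rvec" (rotation vector, rad) and "tvec" (3), from world to camera coordinates, as OpenCV has them; the wrist camera has in their place "hand_eye" (4x4, takes a point from camera to tool coordinates, whose origin is the TCP and whose axes are the tool frame's). Camera axes: x right, y down, z forward; pixel columns grow to the right and rows downward; lengths in m; the calibration is good to about 2 mm. A picture is of the moment at which its call begins: read the wrist's pose just before it. There is no depth.
- robot.hand_in(): hands the job in, once; it reports no verdict.
Trained networks look in a picture, given as the dict that the camera call returned (one of the last four; its "shot" number tells which), for a name from the list of things; names that differ only in an ending like _2 or _b are one class to them, and where a whole thing is asked for, a point or a joint stands for the part that bears it (a point fixed in the world has none). Each returns a list of dicts, best first, with "p" (0 to 1); they miss things now and then, are a little off and sometimes report something else, mostly with a low value. They report only what shows in the picture. A call takes as long as a camera call. They do not tell look-alikes from the thing itself.
- trace(query, picture): "region" (420x560 bool, what is visible of it) and "extent" ([left, top, right, bottom] in pixels, round what is visible of it).
The state is a dict: "clock": time; "q": joint angles; "qvel": joint speeds; "joint_torque": joint torques, N m; "tcp_pos": TCP position; "orientation": TCP orientation; "contact_force": force on the tool from outside, world axes, zero at the start; "moment": the same for the moment, N m; "opening": opening from 0.0 (shut) to 1.0 (fully open).
Only numpy, scipy, OpenCV 4.12 (cv2) and the standard library are available. Lean on these libraries where they do the work, as an engineer would, in place of code of your own. Each camera call takes 0.05 s, during which the arm holds its last target.

## Task

Put the gauge kit away: press every gauge that is lying on the worktop fully home in its own foam pocket, so that its body is flush with the foam, and set the bench timer squarely on its sloped rest, screen edge uppermost. When all that is done, hold the check-in button fully down for a good three seconds without a break, then let it up. Leave the bottles and the jar where they are.

Things in the scene. Friction and masses are not known exactly. Their poses are not given: they have to be found in the camera images.
- gauge_snap: Snap gauge, a steel C, 76 x 60 mm. Body 14 thick, flat; on it a black finger grip 40 long (own x), 16 wide (own y), its top 28 above the underside; about 140 g. Origin: under the middle of the grip, at the body's underside; z up. Spine x -38..38, y -13..13; two arms, x -38..-21 and x 21..38, from y 13 to y 47 (mm).
- gauge_square: Square gauge, a steel L, 88 x 61 mm. Body 14 thick, flat; on it a black finger grip 40 long (own x), 16 wide (own y), its top 28 above the underside; about 140 g. Origin: under the middle of the grip, at the body's underside; z up. Bar x -44..44, y -11..11; leg x 22..44, from y 11 to y 50 (mm).
- gauge_dial: Dial indicator lying face down, a round aluminium body 52 mm across with a steel stem. Body 14 thick, flat; on it a black finger grip 40 long (own x), 16 wide (own y), its top 28 above the underside; about 140 g. Origin: under the middle of the grip, at the body's underside; z up. Round body centred on the origin; stem 12 wide along +x, ending at x = 66 (mm).
- gauge_depth: Depth gauge, a T: aluminium bar with a steel rod, 84 x 72 mm. Body 14 thick, flat; on it a black finger grip 40 long (own x), 16 wide (own y), its top 28 above the underside; about 140 g. Origin: under the middle of the grip, at the body's underside; z up. Bar x -42..42, y -10..10; rod x -6..6, from y 10 to y 62 (mm).
- kit_tray: Fixed grey tray, 160 (x) x 236 (y) x 24 mm, filled with dark foam, top 22 above the worktop, with four straight-walled pockets 14 deep, each a gauge's outline widened 1.6 mm all round. Rounded springy lips in the walls beside the grip hold a gauge about 10 mm up until it is pushed down with 5 to 15 N; then its body lies flush and stays. Origin: centre of the underside, z up.
- pocket_snap (a point): C-shaped pocket of the snap gauge, rear left of the tray. Home: the gauge's own x along the tray's -y, its arms (own y) towards the tray's +x. The point is on the pocket floor; a gauge is home when its origin is there.
- pocket_square (a point): L-shaped pocket of the square gauge, rear right of the tray. Home: the gauge's own x along the tray's +y, its leg (own y) towards the tray's -x. The point is on the pocket floor; a gauge is home when its origin is there.
- pocket_dial (a point): Round pocket with a stem slot, front left of the tray. Home: the gauge's own x (stem) along the tray's +y. The point is on the pocket floor; a gauge is home when its origin is there.
- pocket_depth (a point): T-shaped pocket of the depth gauge, front right of the tray. Home: the gauge's own x along the tray's -y, its rod (own y) towards the tray's +x. The point is on the pocket floor; a gauge is home when its origin is there.
- bench_timer: White bench timer, 62 (x) x 66 (y) x 18 mm, 60 g; a screen along its +x edge, keys along its -x edge. Origin: centre of the underside, z up. Can be held across its 66 mm width (own y) with the fingertips 3 mm above its underside.
- timer_screen_edge (a point): Middle of the timer's upper edge on the screen side (own +x).
- timer_rest: Fixed timer rest: an aluminium plate, 74 (along the slope) x 46 (own y) mm, on a post; the plate slopes 15 degrees, rising towards own +x; a lip 7 mm high crosses its low -x edge, its inner face 33 mm from the plate centre. Foot 85 x 80 x 6 mm. Origin: centre of the underside, z up, own -x towards the robot more or less.
- rest_seat (a point): Centre of the sloping plate's upper face, 50 mm above the worktop; the timer's origin belongs here.
- checkin_box: Fixed white check-in box, 85 x 100 x 50 mm, with one round button on top. Origin: centre of the underside.
- checkin_top (a point): Centre of the button's top face, a 32 mm disc in a dark collar, 68 mm above the worktop when up; it moves with the button.
- checkin (a joint): Button travel in m: 0 up, 0.006 fully down. Momentary: a spring (1.5 N to start, 5 N fully down) brings it up when let go; it counts as down beyond 0.004.
- dropper_bottle: small dropper bottle, 32x32x76, near the front edge of the worktop (mm). A bystander, loose; origin: centre of the underside.
- stain_jar: short screw-top jar, 62x62x60, behind the gauges (mm). A bystander, loose; origin: centre of the underside.
- small_bottle: small reagent bottle, 46x46x96, back left (mm). A bystander, loose; origin: centre of the underside.
Not all that is in view belongs to the job. Leave any red look-alike of the gauge_snap alone.

How it is judged:
By the outcome, as a careful person would: the job done as asked, in the order asked, and still so for the second after the job is handed in, with the robot touching nothing.
Of gauge_snap, gauge_square, gauge_dial, gauge_depth only 3 to 4 are there at a start; the rules pass over those that are not, and their reading is None.
At some moment in a run one of gauge_snap, gauge_square, gauge_dial, gauge_depth may be knocked a few centimetres aside while the robot is not near it.
Once in a run the grip may slacken for a moment while it holds something.
It also fails if it takes over 210 s, if anything falls off the work surface, if the arm or the gripper's body presses on something with over 40 N, if the wrist force passes 120 N, or if a joint passes its speed limit or range.

## Working session

There is one attempt and no reset: what is moved stays moved. The work goes in short steps, Python scripts to look and compute and a shell command to move; the robot and the scene stay as the last step left them, time stands still between calls to the robot, and variables do not carry over. Pictures are saved under pics/ and viewed, and the job is handed in when it is done.

```bash
ls; mkdir -p pics; cat > h.py <<'E'
import numpy as np, cv2
from rig import robot, imaging, trace
def save(name,img): cv2.imwrite('pics/'+name,img[:,:,::-1])
E
python3 - <<'E'
from h import *
s=robot.get_state(); print(s['clock'],s['tcp_pos'],s['orientation'],s['opening'],s['contact_force'])
for n in ['scene','top','wrist']:
    c=imaging.camera(n); save(n+'0.png',c['color']); print(n,{k:v for k,v in c.items() if k!='color'})
E
```

```text
pics
0.0 [0.17714811 0.65072597 0.22171943] [ 0.70082551  0.09306312  0.70092115 -0.09429954] 0.996314149001336 [1.14294417 0.6918448  0.00701444]
scene {'fov_y': 44.38108864124553, 'cx': 276.78900670888, 'cy': 207.94800658266013, 'k1': 0.025948198081142276, 'rvec': array([ 2.28092619, -0.89474761,  0.33167793]), 'tvec': array([-0.35777318,  0.39293351,  1.16313232]), 'shot': 1}
top {'fov_y': 53.63002969455895, 'cx': 274.23269958368365, 'cy': 205.07313635733405, 'k1': -0.09752229064173605, 'rvec': array([ 2.16585054, -2.14369179,  0.16425472]), 'tvec': array([0.05023683, 0.57306873, 1.14597357]), 'shot': 2}
wrist {'fov_y': 68.19818681024549, 'cx': 277.8581382051333, 'cy': 207.21700108409345, 'k1': -0.030171622782158836, 'hand_eye': array([[-8.01864543e-04, -2.91813659e-01,  9.56474854e-01,
        -1.62673061e-01],
       [ 9.99999545e-01,  2.60765469e-04,  9.17911329e-04,
        -1.16823226e-03],
       [-5.17274677e-04,  9.56475154e-01,  2.91813317e-01,
        -7.95496125e-02],
       [ 0.00000000e+00,  0.00000000e+00,  0.00000000e+00,
         1.00000000e+00]]), 'shot': 3}
```

View pics/top0.png

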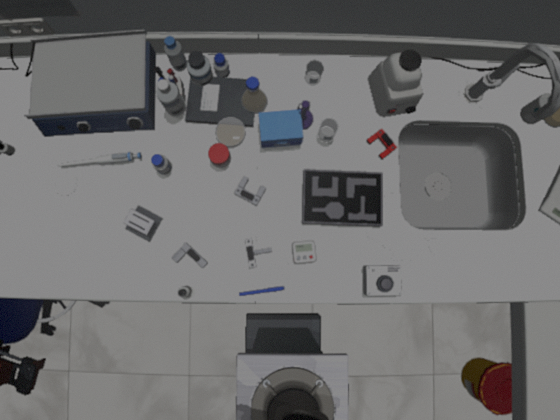

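View pics/scene0.png

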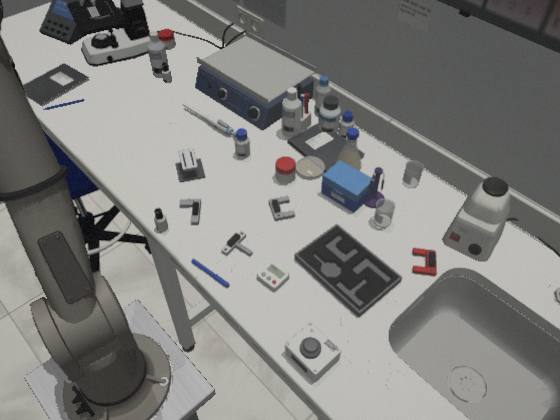

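View pics/wrist0.png

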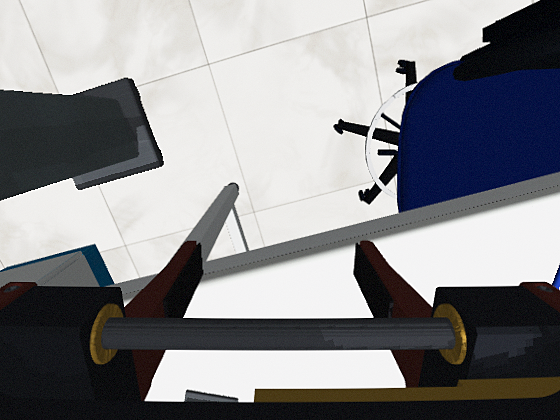

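```bash
cat > h.py <<'E'
import numpy as np, cv2
from scipy.spatial.transform import Rotation as Rn
from scipy.optimize import minimize
from rig import robot, imaging, trace
def save(name,img): cv2.imwrite('pics/'+name,img[:,:,::-1])
def q2R(q): return Rn.from_quat([q[1],q[2],q[3],q[0]]).as_matrix()
def shot(n):
    s=robot.get_state(); c=imaging.camera(n)
    f=210/np.tan(np.radians(c['fov_y']/2)); c['f']=f
    if n=='wrist':
        H=c['hand_eye']; T=np.eye(4); T[:3,:3]=q2R(s['orientation']); T[:3,3]=s['tcp_pos']
        W=np.linalg.inv(T@H); c['R'],c['t']=W[:3,:3],W[:3,3]
    else:
        c['R']=cv2.Rodrigues(c['rvec'])[0]; c['t']=np.array(c['tvec'])
    return c
def proj(c,P):
    p=np.atleast_2d(P)@c['R'].T+c['t']; s=p[:,:2]/np.maximum(p[:,2:],.02); r2=(s**2).sum(1,keepdims=True)
    return s*(1+c['k1']*r2)*c['f']+[c['cx'],c['cy']]
def back(c,uv,z):
    d=(np.atleast_2d(uv)-[c['cx'],c['cy']])/c['f']; s=d.copy()
    for _ in range(8): s=d/(1+c['k1']*(s**2).sum(1,keepdims=True))
    ray=np.c_[s,np.ones(len(s))]@c['R']; o=-c['R'].T@c['t']
    return o+ray*((z-o[2])/ray[:,2])[:,None]
def box(x0,x1,y0,y1,z0,z1): return np.array([[x,y,z] for x in(x0,x1) for y in(y0,y1) for z in(z0,z1)])/1000.
def cyl(r,z0,z1,cx=0,cy=0):
    a=np.linspace(0,2*np.pi,32,endpoint=False); return np.array([[cx+r*np.cos(t),cy+r*np.sin(t),z] for t in a for z in(z0,z1)])/1000.
G=box(-20,20,-8,8,14,28)
M=dict(gauge_snap=[box(-38,38,-13,13,0,14),box(-38,-21,13,47,0,14),box(21,38,13,47,0,14),G],
 gauge_square=[box(-44,44,-11,11,0,14),box(22,44,11,50,0,14),G],
 gauge_dial=[cyl(26,0,14),box(0,66,-6,6,0,14),G],
 gauge_depth=[box(-42,42,-10,10,0,14),box(-6,6,10,62,0,14),G],
 kit_tray=[box(-80,80,-118,118,0,24)], bench_timer=[box(-31,31,-33,33,0,18)],
 checkin_box=[box(-42.5,42.5,-50,50,0,50)])
def pts(parts,x,z0=0):
    c,s=np.cos(x[2]),np.sin(x[2]); Rz=np.array([[c,-s,0],[s,c,0],[0,0,1]])
    return [p@Rz.T+[x[0],x[1],z0] for p in parts]
def render(c,PP,S=4):
    m=np.zeros((420*S,560*S),np.uint8)
    for P in PP:
        u=proj(c,P); h=cv2.convexHull(((u+.5)*S*16).astype(np.float32)).astype(np.int32)
        cv2.fillPoly(m,[h],255,shift=4)
    return cv2.resize(m,(560,420),interpolation=cv2.INTER_AREA)/255.
def fit(name,views,z0=0,x0=None,yaws=None,scale=4):
    """views: list of (cam, mask)"""
    if x0 is None:
        c,m=views[0]; v,u=np.nonzero(m); b=back(c,[[u.mean(),v.mean()]],z0+.01)[0]
        x0=[b[0],b[1],0]
    def cost(x):
        t=0
        for c,m in views:
            r=render(c,pts(M[name],x,z0),scale); a=np.minimum(r,m).sum(); t+=1-a/(np.maximum(r,m).sum()+1e-9)
        return t/len(views)
    best=None
    if yaws is None:
        cs=[]
        for y in np.arange(0,2*np.pi,np.pi/6):
            r=minimize(cost,[x0[0],x0[1],y],method='Nelder-Mead',options=dict(maxfev=50,initial_simplex=np.array([x0[0],x0[1],y])+np.array([[0,0,0],[.02,0,0],[0,.02,0],[0,0,.3]])))
            cs.append((r.fun,tuple(r.x)))
        cs.sort(); st=[c[1] for c in cs[:3]]
    else: st=[(x0[0],x0[1],y) for y in yaws]
    for s in st:
        r=minimize(cost,s,method='Nelder-Mead',options=dict(maxfev=150,xatol=1e-4,fatol=1e-4,initial_simplex=np.array(s)+np.array([[0,0,0],[.006,0,0],[0,.006,0],[0,0,.1]])))
        if best is None or r.fun<best.fun: best=r
    return best.x,best.fun
def yaw_now(R): return np.arctan2(R[1,1],R[0,1])
def go(pos,a=None,tilt=None):
    """print turn about tool axes then shift in post-turn axes"""
    s=robot.get_state(); R=q2R(s['orientation'])
    if a is None: R2=R
    else:
        R2=np.array([[0,np.cos(a),np.sin(a)],[0,np.sin(a),-np.cos(a)],[-1,0,0]])
        if tilt is not None: R2=tilt@R2
    rv=Rn.from_matrix(R.T@R2).as_rotvec(); d=R2.T@(np.array(pos)-s['tcp_pos'])
    print('turn',rv.round(4),'then shift mm',(d*1000).round(1),'| before-turn axes mm',(R.T@(np.array(pos)-s['tcp_pos'])*1000).round(1))
E
python3 - <<'E'
from h import *
ct=shot('top'); cs=shot('scene')
for n in ['gauge_snap','gauge_square','gauge_dial','gauge_depth','kit_tray','bench_timer','timer_rest','checkin_box','dropper_bottle','stain_jar','small_bottle']:
    for nm,c in(('top',ct),('scene',cs)):
        L=trace(n,c)
        print(n,nm,[(round(d['p'],2),[int(v) for v in d['extent']]) for d in L[:3]])
E
```

```text
gauge_snap top [(0.77, [236, 180, 264, 206]), (0.68, [369, 127, 396, 159])]
gauge_snap scene [(0.93, [267, 190, 295, 219]), (0.6, [410, 244, 435, 276])]
gauge_square top [(0.68, [174, 244, 204, 265]), (0.58, [304, 169, 382, 225])]
gauge_square scene [(0.52, [178, 196, 201, 224])]
gauge_dial top []
gauge_dial scene [(0.37, [257, 263, 290, 289]), (0.24, [292, 227, 402, 319])]
gauge_depth top [(0.79, [244, 237, 270, 269])]
gauge_depth scene [(0.8, [218, 231, 252, 255])]
kit_tray top [(0.79, [303, 171, 383, 228])]
kit_tray scene [(0.98, [295, 222, 400, 317])]
bench_timer top [(0.9, [293, 241, 316, 265]), (0.27, [242, 238, 272, 268])]
bench_timer scene [(0.64, [272, 154, 295, 182]), (0.61, [254, 262, 289, 290])]
timer_rest top [(0.6, [125, 209, 163, 239])]
timer_rest scene [(0.89, [175, 148, 203, 182]), (0.39, [267, 192, 295, 218])]
checkin_box top [(0.85, [362, 264, 401, 296]), (0.46, [244, 238, 272, 268])]
checkin_box scene [(0.69, [286, 323, 338, 384])]
dropper_bottle top []
dropper_bottle scene [(0.76, [152, 209, 173, 232])]
stain_jar top [(0.67, [204, 140, 229, 165]), (0.57, [236, 174, 266, 206]), (0.52, [381, 279, 389, 289])]
stain_jar scene [(0.61, [271, 154, 293, 182])]
small_bottle top [(0.81, [154, 155, 171, 173])]
small_bottle scene [(0.89, [234, 127, 250, 157])]
```

```bash
python3 - <<'E'
from h import *
ct=shot('top'); cs=shot('scene')
def pick(n,c,near):
    L=trace(n,c)
    L=[d for d in L if np.hypot((d['extent'][0]+d['extent'][2])/2-near[0],(d['extent'][1]+d['extent'][3])/2-near[1])<12]
    return L[0]['region'].astype(float) if L else None
near=dict(gauge_snap=((250,193),(281,205)),gauge_square=((190,256),(190,210)),gauge_depth=((257,253),(235,243)),kit_tray=((343,199),(347,270)),bench_timer=((304,253),(272,276)),checkin_box=((382,280),(312,353)))
img=ct['color'].copy()
for n,(a,b) in near.items():
    mt=pick(n,ct,a); ms=pick(n,cs,b)
    V=[(c,m) for c,m in((ct,mt),(cs,ms)) if m is not None]
    x,f=fit(n,V); print(n,len(V),x.round(4),round(np.degrees(x[2]),1),'cost',round(f,3))
    for v in V:
        x2,f2=fit(n,[v],x0=x,yaws=[x[2]]); print('    single',x2.round(4),round(f2,3))
import sys
s=trace('timer_rest',ct)[0]; 
v,u=np.nonzero(s['region']); print('rest',back(ct,[[u.mean(),v.mean()]],.02))
big=cv2.resize(ct['color'][120:310,110:420],None,fx=2.5,fy=2.5,interpolation=cv2.INTER_CUBIC); save('topcrop.png',big)
big=cv2.resize(cs['color'][120:300,130:310],None,fx=3.3,fy=3.3,interpolation=cv2.INTER_CUBIC); save('scenecrop.png',big)
E
```

```text
gauge_snap 2 [0.6041 0.1359 4.272 ] 244.8 cost 0.186
    single [0.6029 0.1361 4.257 ] 0.127
    single [0.6071 0.1368 4.258 ] 0.201
gauge_square 2 [0.4308 0.287  0.8372] 48.0 cost 0.135
    single [0.4308 0.2878 0.8542] 0.137
    single [0.4308 0.287  0.8372] 0.125
gauge_depth 2 [0.4373 0.1242 3.3196] 190.2 cost 0.219
    single [0.4367 0.1238 3.3289] 0.209
    single [0.4415 0.1263 3.3297] 0.198
kit_tray 2 [ 0.6012 -0.1441 -0.0274] -1.6 cost 0.027
    single [ 0.6009 -0.1436 -0.0168] 0.025
    single [ 0.602  -0.1444 -0.0404] 0.022
bench_timer 2 [ 0.4433 -0.0303  0.107 ] 6.1 cost 0.117
    single [ 0.4429 -0.0313  0.1459] 0.102
    single [ 0.4433 -0.0303  0.107 ] 0.127
checkin_box 2 [ 0.3628 -0.2515  0.008 ] 0.5 cost 0.065
    single [ 0.3632 -0.2514  0.0041] 0.058
    single [ 0.3624 -0.2519  0.0191] 0.069
rest [[0.52044247 0.43820263 0.02      ]]
```

View pics/topcrop.png

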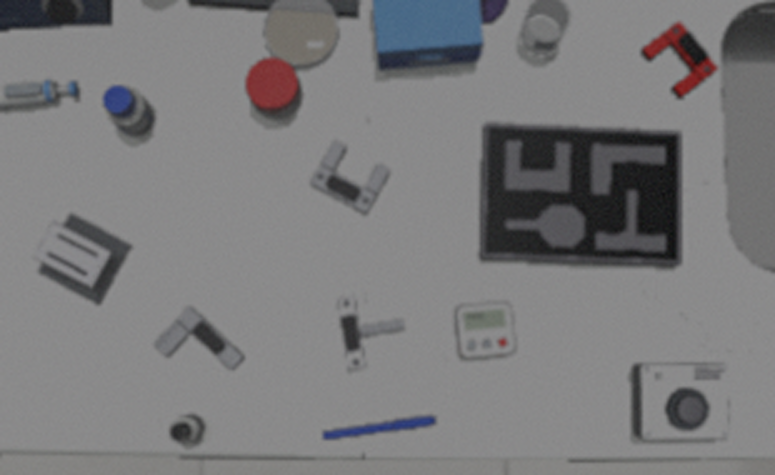

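View pics/scenecrop.png

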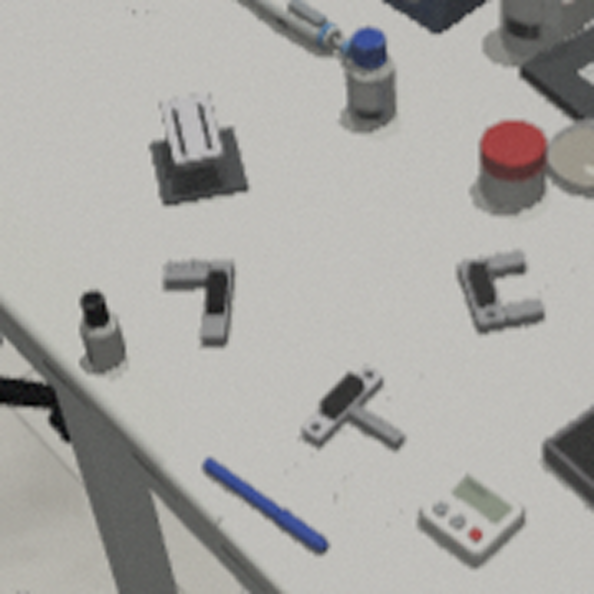

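```bash
python3 - <<'E'
from h import *
s=robot.get_state();R=q2R(s['orientation']);print(R.round(3),np.degrees(yaw_now(R)),np.degrees(np.arctan2(.651,.177)))
for d in(138,-42): go([.431,.287,.12],np.radians(d))
E
```

```text
[[-0.     0.263  0.965]
 [ 0.     0.965 -0.263]
 [-1.     0.    -0.   ]] 74.76837123930652 74.7895737835979
turn [-1.1036 -0.     -0.    ] then shift mm [ 102.7 -432.3 -101. ] | before-turn axes mm [ 102.6 -284.9  340.5]
turn [ 2.038 -0.     0.   ] then shift mm [102.7 432.3 101. ] | before-turn axes mm [ 102.6 -284.9  340.5]
```

```bash
A='[[0.005,-0.019,0.0227,0,0,0,-1],[0.005,-0.019,0.0227,0,0,0,-1],[0.005,-0.019,0.0227,0,0,0,-1],[0.005,-0.019,0.0227,0,0,0,-1],[0.005,-0.019,0.0227,0,0,0,-1]]'
python3 -m pendant '[[0.005,-0.019,0.0227,0,0,0,-1],[0.005,-0.019,0.0227,0,0,0,-1],[0.005,-0.019,0.0227,0,0,0,-1],[0.005,-0.019,0.0227,0,0,0,-1],[0.005,-0.019,0.0227,0,0,0,-1]]'
python3 -m pendant '[[0.005,-0.019,0.0227,0,0,0,-1],[0.005,-0.019,0.0227,0,0,0,-1],[0.005,-0.019,0.0227,0,0,0,-1],[0.005,-0.019,0.0227,0,0,0,-1],[0.005,-0.019,0.0227,0,0,0,-1]]'
python3 -m pendant '[[0.005,-0.019,0.0227,0,0,0,-1],[0.005,-0.019,0.0227,0,0,0,-1],[0.005,-0.019,0.0227,0,0,0,-1],[0.005,-0.019,0.0227,0,0,0,-1],[0.005,-0.019,0.0227,0,0,0,-1]]'
python3 -m pendant '[[0,0,0,0.12,0,0,-1],[0,0,0,0.12,0,0,-1],[0,0,0,0.12,0,0,-1],[0,0,0,0.12,0,0,-1],[0,0,0,0.12,0,0,-1]]'
python3 -m pendant '[[0,0,0,0.12,0,0,-1],[0,0,0,0.12,0,0,-1],[0,0,0,0.12,0,0,-1],[0,0,0,0.12,0,0,-1],[0,0,0,0.12,0,0,-1]]'
python3 -m pendant '[[0,0,0,0.12,0,0,-1],[0,0,0,0.12,0,0,-1],[0,0,0,0.12,0,0,-1],[0,0,0,0.12,0,0,-1],[0,0,0,0.12,0,0,-1]]'
python3 -m pendant '[[0,0,0,0.12,0,0,-1],[0,0,0,0.12,0,0,-1],[0,0,0,0,0,0,-1],[0,0,0,0,0,0,-1],[0,0,0,0,0,0,-1]]'
python3 - <<'E'
from h import *
c=shot('wrist'); save('w1.png',c['color'])
go([.431,.287,.12],np.radians(-42))
L=trace('gauge_square',c); print([(round(d['p'],2),d['extent']) for d in L])
if L:
    print(fit('gauge_square',[(c,L[0]['region'].astype(float))],x0=[.431,.287,0],yaws=[.84]))
E
```

```text
clock: 2.52
tcp_pos: [0.2626, 0.5287, 0.1975]
orientation: [0.701, 0.094, 0.701, -0.094]
contact_force: [1.3, -0.5, -0.3]
opening: 1.0
clock: 2.93
tcp_pos: [0.3472, 0.4072, 0.1727]
orientation: [0.701, 0.094, 0.701, -0.093]
contact_force: [0.1, -0.4, -0.5]
opening: 1.0
clock: 3.35
tcp_pos: [0.4318, 0.2858, 0.1477]
orientation: [0.701, 0.094, 0.701, -0.093]
contact_force: [-0.0, 0.1, 0.2]
opening: 0.999
clock: 3.77
tcp_pos: [0.4312, 0.2869, 0.1478]
orientation: [0.641, 0.299, 0.641, -0.298]
contact_force: [-0.2, -0.4, 0.2]
opening: 1.002
clock: 4.18
tcp_pos: [0.4311, 0.287, 0.1478]
orientation: [0.524, 0.475, 0.524, -0.474]
contact_force: [-0.0, -0.0, -0.8]
opening: 1.0
clock: 4.6
tcp_pos: [0.4311, 0.2871, 0.1479]
orientation: [0.36, 0.608, 0.361, -0.608]
contact_force: [0.4, -0.2, -0.6]
opening: 1.0
clock: 5.02
tcp_pos: [0.431, 0.287, 0.1477]
orientation: [0.288, 0.646, 0.288, -0.646]
contact_force: [-0.0, 0.4, 0.3]
opening: 1.0
turn [ 0.0009 -0.0001  0.0001] then shift mm [27.7 -0.  -0.1] | before-turn axes mm [27.7 -0.  -0.1]
[(0.73, [349.9, 261.3, 415.6, 317.5]), (0.65, [225.9, 155.4, 286.7, 237.7])]
(array([0.431, 0.287, 0.84 ]), np.float64(1.0))
```

View pics/w1.png

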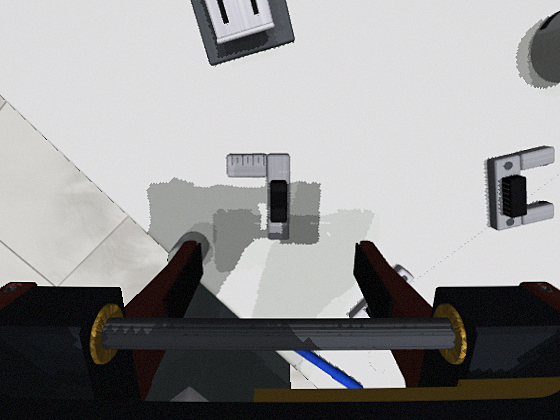

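```bash
python3 - <<'E'
from h import *
c=shot('wrist')
L=trace('gauge_square',c); r=[d for d in L if d['extent'][0]<300][0]
print(fit('gauge_square',[(c,r['region'].astype(float))],x0=[.431,.287,0],yaws=[.84]))
L=trace('gauge_snap',c); print([(round(d['p'],2),d['extent']) for d in L])
if L: print(fit('gauge_snap',[(c,L[0]['region'].astype(float))],x0=[.604,.136,0],yaws=[4.26]))
print(back(c,[[190,245]],0.04),back(c,[[195,240]],.0))
L=trace('dropper_bottle',shot('top')); print([(round(d['p'],2),d['extent']) for d in L])
print(back(shot('top'),[[185,292]],.07),back(shot('scene'),[[160,228]],0.0))
E
```

```text
(array([0.43050479, 0.28502848, 0.84582827]), np.float64(0.07341985353547875))
[(0.92, [488.1, 147.9, 555.4, 232.8])]
(array([0.60595781, 0.13428579, 4.22967431]), np.float64(0.1050894059201587))
[[0.34317629 0.31209296 0.04      ]] [[0.33060817 0.30762741 0.        ]]
[(0.54, [179.4, 285.9, 191.7, 298.1])]
[[0.3270596  0.29670298 0.07      ]] [[0.32365844 0.30937217 0.        ]]
```

```bash
python3 - <<'E'
from h import *
go([.4305,.285,.0175],np.radians(-41.5))
E
```

```text
turn [-0.0105 -0.      0.    ] then shift mm [130.2   0.8   1.7] | before-turn axes mm [130.2   0.8   1.7]
```

```bash
python3 -m pendant '[[0.03,0.0008,0.0017,-0.01,0,0,-1],[0.035,0,0,0,0,0,-1],[0.035,0,0,0,0,0,-1],[0.02,0,0,0,0,0,-1],[0.010,0,0,0,0,0,-1]]'
python3 -m pendant '[[0,0,0,0,0,0,0.3],[0,0,0,0,0,0,1],[0,0,0,0,0,0,1],[0,0,0,0,0,0,1],[0,0,0,0,0,0,1]]' 45
python3 - <<'E'
from h import *
c=shot('wrist'); save('w2.png',c['color'])
E
```

```text
clock: 5.88
tcp_pos: [0.4289, 0.284, 0.015]
orientation: [-0.291, -0.643, -0.29, 0.646]
contact_force: [-0.4, -0.4, -0.4]
opening: 1.001
clock: 6.3
tcp_pos: [0.4312, 0.2858, 0.0189]
orientation: [0.29, 0.646, 0.291, -0.644]
contact_force: [-0.8, -0.1, 0.1]
opening: 0.659
```

View pics/w2.png

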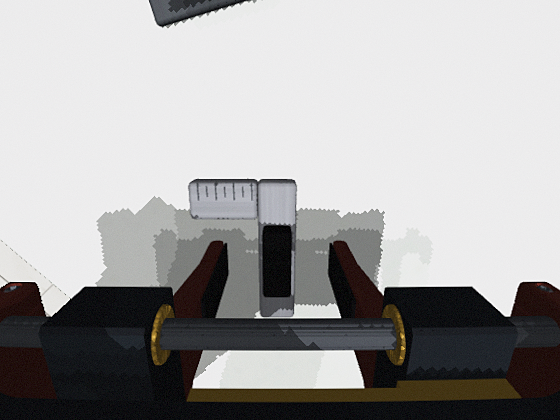

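```bash

python3 -m pendant '[[0,0,0,0,0,0,1],[0,0,0,0,0,0,1],[0,0,0,0,0,0,1],[0,0,0,0,0,0,1],[0,0,0,0,0,0,1]]' 45
python3 -m pendant '[[0,0,0,0,0,0,1],[0,0,0,0,0,0,1],[0,0,0,0,0,0,1],[0,0,0,0,0,0,1],[0,0,0,0,0,0,1]]' 45
python3 - <<'E'
from h import *
c=shot('wrist'); L=trace('gauge_square',c); print([(round(d['p'],2),d['extent']) for d in L])
x=fit('gauge_square',[(c,L[0]['region'].astype(float))],x0=[.431,.285,0],yaws=[.84]); print(x)
go([.56,-.10,.16],np.radians(-1.5))
E
```

```text
clock: 6.77
tcp_pos: [0.4304, 0.2851, 0.0176]
orientation: [-0.29, -0.645, -0.29, 0.645]
contact_force: [0.4, 0.6, 0.4]
opening: 0.235
clock: 7.18
tcp_pos: [0.4304, 0.2851, 0.0176]
orientation: [-0.29, -0.645, -0.29, 0.645]
contact_force: [-0.4, 0.5, 0.7]
opening: 0.177
[(0.81, [190.0, 177.5, 296.8, 314.6])]
(array([0.43034752, 0.28400089, 0.84333276]), np.float64(0.11155653228616624))
turn [-6.988e-01  1.000e-04  1.000e-04] then shift mm [-142.4  139.7  381.6] | before-turn axes mm [-142.4  352.4  202.3]
```

```bash

python3 -m pendant '[[-0.02,0,0,0,0,0,1],[-0.035,0,0,-0.1165,0,0,1],[-0.035,0,0,-0.1165,0,0,1],[-0.035,0,0,-0.1165,0,0,1],[-0.035,0,0,-0.1165,0,0,1]]'
python3 -m pendant '[[-0.035,0,0,-0.1165,0,0,1],[-0.035,0,0,-0.1165,0,0,1],[0,0,0,0,0,0,1],[0,0,0,0,0,0,1],[0,0,0,0,0,0,1]]'
python3 - <<'E'
from h import *
print(robot.get_state()['q'])
go([.60,-.22,.25],np.radians(-1.5))
E
```

```text
clock: 7.7
tcp_pos: [0.4302, 0.2843, 0.179]
orientation: [-0.433, -0.559, -0.432, 0.56]
contact_force: [0.3, 1.1, -1.6]
opening: 0.182
clock: 8.12
tcp_pos: [0.4298, 0.2845, 0.2468]
orientation: [-0.493, -0.506, -0.493, 0.507]
contact_force: [-0.4, 0.7, -1.5]
opening: 0.176
[-1.10487005  0.19493569  0.46248757  1.92816451 -0.10041413  1.0420379
 -0.62653376]
turn [-0.0013  0.0007  0.0011] then shift mm [ -3.2 183.3 499.9] | before-turn axes mm [ -3.1 183.9 499.7]
```

```bash

for i in 1 2 3; do python3 -m pendant '[[0,0.01225,0.0333,0,0,0,1],[0,0.01225,0.0333,0,0,0,1],[0,0.01225,0.0333,0,0,0,1],[0,0.01225,0.0333,0,0,0,1],[0,0.01225,0.0333,0,0,0,1]]' | grep -v orient; done
python3 -m pendant '[[0,0,0,0,0,0,1],[0,0,0,0,0,0,1],[0,0,0,0,0,0,1],[0,0,0,0,0,0,1],[0,0,0,0,0,0,1]]'
python3 - <<'E'
from h import *
c=shot('wrist'); save('w3.png',c['color'])
L=trace('kit_tray',c); print([(round(d['p'],2),d['extent']) for d in L])
print(fit('kit_tray',[(c,L[0]['region'].astype(float))],x0=[.601,-.144,0],yaws=[-.02]))
E
```

```text
clock: 8.53
tcp_pos: [0.4863, 0.115, 0.2456]
contact_force: [1.1, 1.0, -1.3]
opening: 0.177
clock: 8.95
tcp_pos: [0.5432, -0.0526, 0.2455]
contact_force: [0.6, 1.3, -1.5]
opening: 0.178
clock: 9.37
tcp_pos: [0.6003, -0.2203, 0.2449]
contact_force: [0.3, 1.0, -2.1]
opening: 0.175
clock: 9.78
tcp_pos: [0.601, -0.2171, 0.247]
orientation: [-0.493, -0.506, -0.495, 0.506]
contact_force: [-0.2, 0.8, -0.6]
opening: 0.178
[(0.98, [205.8, 9.2, 350.7, 214.1])]
(array([ 0.60192286, -0.14506682, -0.02924137]), np.float64(0.1164676266745246))
```

View pics/w3.png

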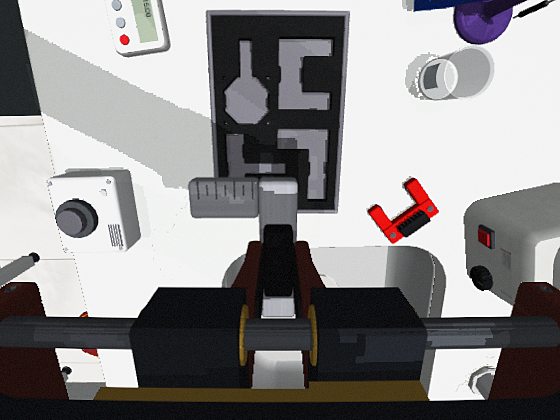

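```bash
python3 - <<'E'
from h import *
c=shot('wrist'); np.save('w3.npy',{k:v for k,v in c.items()},allow_pickle=True)
save('w3c.png',cv2.resize(c['color'][0:225,195:365],None,fx=3.5,fy=2.6*1.346/1.0 if 0 else 2.6,interpolation=cv2.INTER_CUBIC))
E
```

```text
(no output)
```

View pics/w3c.png

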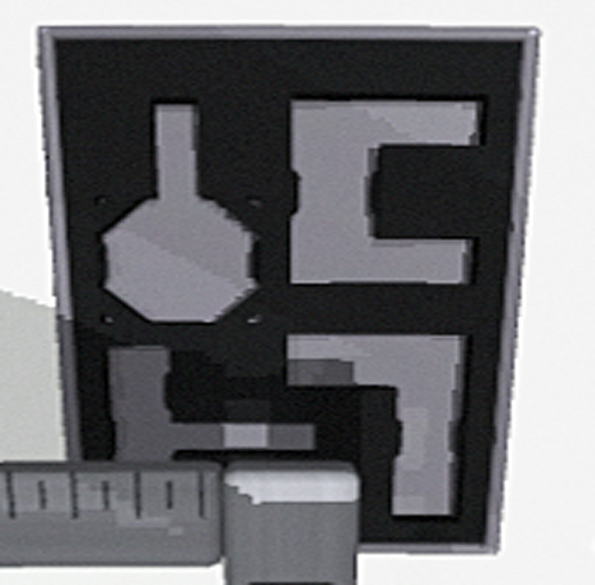

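```bash
cat >> h.py <<'E'
def wid(parts,w=1.6):
    out=[]
    for p in parts:
        if p is G: continue
        lo,hi=p[:,:2].min(0),p[:,:2].max(0)
        if len(p)==8: out.append((lo[0]-w/1e3,hi[0]+w/1e3,lo[1]-w/1e3,hi[1]+w/1e3))
        else: out.append(None)
    return out
def render_pocket(c,name,x,zt=.022,zf=.008,S=6):
    a=[]
    for z in(zt,zf):
        PP=[]
        for p,b in zip(M[name],wid(M[name])):
            if b: q=np.array([[b[i],b[j],0] for i in(0,1) for j in(2,3)])
            else: q=cyl(27.6,0,0)
            PP.append(q)
        a.append(render(c,pts(PP,x,z),S))
    return np.minimum(*a)
def fitpocket(c,name,x0,thr=60,roi=14,valid=None,show=None):
    g=cv2.cvtColor(c['color'],cv2.COLOR_RGB2GRAY)
    r0=render_pocket(c,name,x0); zone=cv2.dilate((r0>.3).astype(np.uint8),np.ones((roi,roi)))>0
    if valid is not None: zone&=valid
    m=np.clip((g.astype(float)-thr+25)/50,0,1)*zone
    def cost(x):
        r=render_pocket(c,name,x)*zone; return 1-np.minimum(r,m).sum()/(np.maximum(r,m).sum()+1e-9)
    s=np.array(x0); r=minimize(cost,s,method='Nelder-Mead',options=dict(maxfev=200,xatol=5e-5,fatol=1e-4,initial_simplex=s+np.array([[0,0,0],[.006,0,0],[0,.006,0],[0,0,.08]])))
    if show:
        rr=render_pocket(c,name,r.x); im=c['color'].copy()
        cn,_=cv2.findContours((rr>.5).astype(np.uint8),0,2); 
        v,u=np.nonzero(zone); b=[max(v.min()-8,0),v.max()+8,max(u.min()-8,0),u.max()+8]
        k=6; im=cv2.resize(im[b[0]:b[1],b[2]:b[3]],None,fx=k,fy=k,interpolation=cv2.INTER_NEAREST)
        for q in cn: cv2.polylines(im,[((q.reshape(-1,2)-[b[2],b[0]]+.5)*k).astype(np.int32)],True,(255,0,0),1)
        save(show,im[:600,:800])
    return r.x,r.fun
E
python3 - <<'E'
from h import *
c=np.load('w3.npy',allow_pickle=True).item()
g=cv2.cvtColor(c['color'],cv2.COLOR_RGB2GRAY); 
for uv in [(300,70),(320,170),(230,150),(275,20)]: print(uv,g[uv[1],uv[0]])
def toXY(u,v): return back(c,[[u,v]],.015)[0][:2]
print(toXY(290,75),toXY(317,160))
# guess via clicks: crop px -> full: u=195+X/3.5, v=Y/2.6
p=toXY(195+335/3.5,190/2.6); print(fitpocket(c,'gauge_snap',[p[0],p[1],-np.pi/2-.025],show='ps.png'))
p=toXY(195+428/3.5,430/2.6); print(fitpocket(c,'gauge_square',[p[0],p[1],np.pi/2-.025],show='pq.png',thr=55))
E
```

```text
(300, 70) 67
(320, 170) 132
(230, 150) 80
(275, 20) 24
[ 0.61923343 -0.09511578] [ 0.6523197  -0.19678681]
(array([ 0.61900276, -0.09351912, -1.59963385]), np.float64(0.04285393552357253))
(array([ 0.65184938, -0.20247552,  1.54109675]), np.float64(0.057434840742730975))
```

```bash
cd pics; python3 -c "
import cv2,numpy as np
a=cv2.imread('ps.png');b=cv2.imread('pq.png');h=max(a.shape[0],b.shape[0])
f=lambda x:cv2.copyMakeBorder(x,0,h-x.shape[0],0,0,0)
o=np.hstack([f(a),f(b)]);s=min(800/o.shape[1],600/o.shape[0],1);cv2.imwrite('psq.png',cv2.resize(o,None,fx=s,fy=s));print(o.shape)"
```

```text
(594, 972, 3)
```

View pics/psq.png

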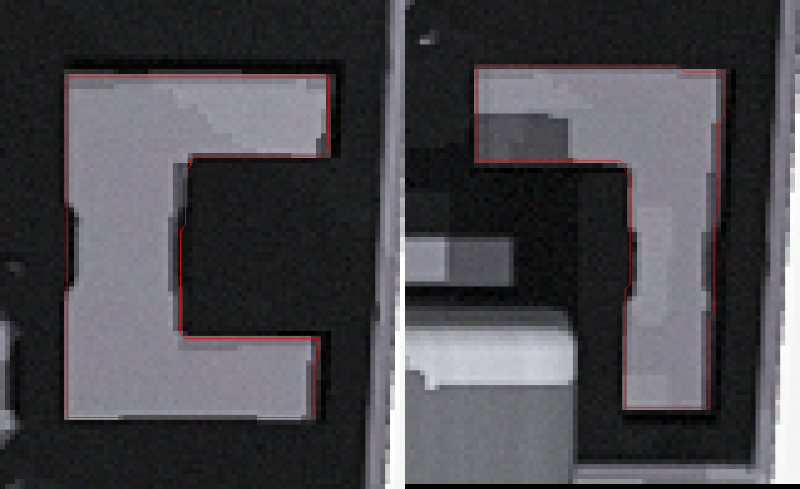

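```bash
cat >> h.py <<'E'
def inhand(name,c,grip_z=.0176,yaw=0,p=None):
    s=robot.get_state(); R=q2R(s['orientation']); t=s['tcp_pos']
    L=trace(name,c); L=[d for d in L if d['extent'][3]>220]
    m=L[0]['region'].astype(float); print('p',L[0]['p'],L[0]['extent'])
    x,f=fit(name,[(c,m)],z0=t[2]-grip_z,x0=[t[0],t[1]],yaws=[yaw])
    d=R.T@np.array([x[0]-t[0],x[1]-t[1],0]); print('gauge in hand',x.round(4),'cost',round(f,3),'offset tool y,z mm',(d[1:]*1000).round(2),'rel yaw deg',round(np.degrees(x[2]-yaw_now(R)),2))
    return x
E
python3 - <<'E'
from h import *
c=shot('wrist'); x=inhand('gauge_square',c,yaw=1.54)
E
```

```text
p 0.71 [186.4, 178.3, 299.5, 314.8]
gauge in hand [ 0.6014 -0.219   1.5405] cost 0.107 offset tool y,z mm [0.2  0.85] rel yaw deg 89.69
```

```bash
python3 - <<'E'
from h import *
go([.6516,-.2019,.050],np.radians(-1.7))
E
```

```text
turn [ 0.0045 -0.0002 -0.0003] then shift mm [197.8  49.9 -18. ] | before-turn axes mm [197.8  49.9 -17.7]
```

```bash
python3 -m pendant '[[0.02,0.01,-0.0036,0.0045,0,0,1],[0.03,0.01,-0.0036,0,0,0,1],[0.035,0.01,-0.0036,0,0,0,1],[0.035,0.01,-0.0036,0,0,0,1],[0.03,0.0099,-0.0036,0,0,0,1]]'
python3 -m pendant '[[0.025,0,0,0,0,0,1],[0.0228,0,0,0,0,0,1],[0,0,0,0,0,0,1],[0,0,0,0,0,0,1],[0,0,0,0,0,0,1]]'
python3 - <<'E'
from h import *
go([.6516,-.2019,.050],np.radians(-1.7))
c=shot('wrist'); save('w4.png',c['color'])
x=inhand('gauge_square',c,yaw=1.54)
E
```

```text
clock: 10.45
tcp_pos: [0.6516, -0.2016, 0.0956]
orientation: [0.492, 0.507, 0.493, -0.507]
contact_force: [0.3, 0.4, -2.2]
opening: 0.179
clock: 10.87
tcp_pos: [0.6524, -0.203, 0.0515]
orientation: [0.493, 0.508, 0.492, -0.507]
contact_force: [0.6, 0.4, -0.3]
opening: 0.181
turn [-0.001   0.0007 -0.002 ] then shift mm [ 1.5 -0.9 -1.1] | before-turn axes mm [ 1.5 -0.9 -1.1]
p 0.95 [189.6, 177.2, 296.1, 314.6]
gauge in hand [ 0.6528 -0.2038  1.5491] cost 0.112 offset tool y,z mm [0.02 0.61] rel yaw deg 90.52
```

View pics/w4.png

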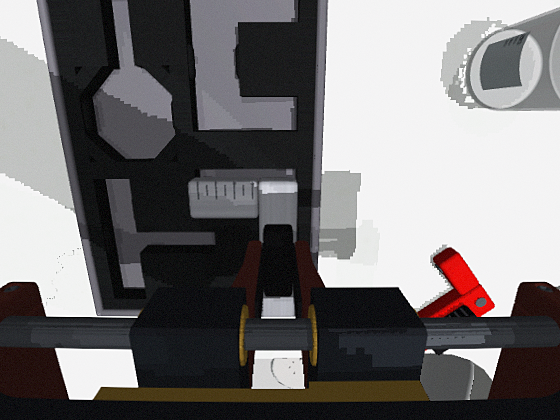

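```bash
python3 -m pendant '[[0,0,0,0,0,0,1],[0,0,0,0,0,0,1],[0,0,0,0,0,0,1],[0,0,0,0,0,0,1],[0,0,0,0,0,0,1]]'
python3 - <<'E'
from h import *
go([.6516,-.2019,.050],np.radians(-1.7))
c=shot('wrist'); x=inhand('gauge_square',c,yaw=1.54)
print(fitpocket(c,'gauge_snap',[.619,-.0935,-1.6],show='ps2.png'))
v=np.zeros((420,560),bool); v[:225,:]=1
g=cv2.cvtColor(c['color'],cv2.COLOR_RGB2GRAY)
p=back(c,[[118,230]],.015)[0]; print(p)
print(fitpocket(c,'gauge_depth',[p[0],p[1],-1.6],thr=50,show='pd2.png'))
# gap between gauge leg and pocket edge
save('w4c.png',cv2.resize(c['color'][150:330,170:350],None,fx=3.3,fy=3.3,interpolation=cv2.INTER_CUBIC))
E
```

```text
clock: 11.38
tcp_pos: [0.6516, -0.2025, 0.05]
orientation: [0.492, 0.508, 0.492, -0.507]
contact_force: [0.2, 0.9, -1.0]
opening: 0.177
turn [-0.0008 -0.0001 -0.0002] then shift mm [ 0.  -0.  -0.6] | before-turn axes mm [ 0.  -0.  -0.6]Traceback (most recent call last):
  File "<stdin>", line 3, in <module>
  File "h.py", line 112, in inhand
    m=L[0]['region'].astype(float); print('p',L[0]['p'],L[0]['extent'])
      ~^^^
IndexError: list index out of range
```

```bash
python3 - <<'E'
from h import *
c=shot('wrist')
save('w4c.png',cv2.resize(c['color'][150:330,170:350],None,fx=3.3,fy=3.3,interpolation=cv2.INTER_CUBIC))
print(fitpocket(c,'gauge_snap',[.619,-.0935,-1.6],show='ps2.png'))
p=back(c,[[118,230]],.015)[0]; print(p)
print(fitpocket(c,'gauge_depth',[p[0],p[1],-1.6],thr=50,show='pd2.png'))
try: x=inhand('gauge_square',c,yaw=1.54)
except Exception as e: print(e)
E
```

```text
(array([ 0.61898005, -0.09357686, -1.60391974]), np.float64(0.03563366159004144))
[ 0.54243883 -0.19667587  0.015     ]
(array([ 0.54669838, -0.20439858, -1.6003643 ]), np.float64(0.16064359895213876))
p 0.85 [186.8, 178.7, 293.6, 312.9]
gauge in hand [ 0.6519 -0.2032  1.5484] cost 0.127 offset tool y,z mm [0.42 0.63] rel yaw deg 90.47
```

View pics/w4c.png

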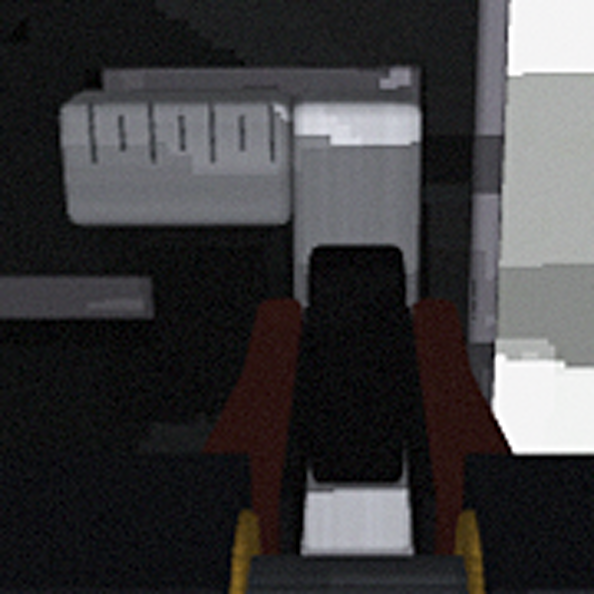

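View pics/pd2.png

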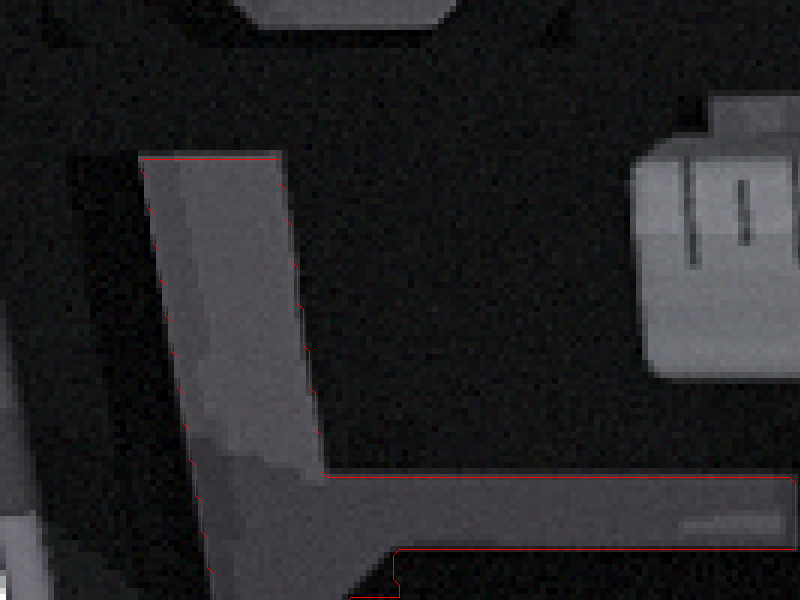

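```bash
python3 -m pendant '[[0.003,0,-0.0006,0,0,0,1],[0.004,0,0,0,0,0,1],[0.003,0,0,0,0,0,1],[0.002,0,0,0,0,0,1],[0,0,0,0,0,0,1]]' 50
python3 -m pendant '[[0.001,0,0,0,0,0,1],[0.001,0,0,0,0,0,1],[0.0005,0,0,0,0,0,1],[0,0,0,0,0,0,1],[0,0,0,0,0,0,1]]'

```

```text
clock: 12.0
tcp_pos: [0.6513, -0.2018, 0.0372]
orientation: [-0.492, -0.507, -0.493, 0.508]
contact_force: [-0.5, -0.3, -1.3]
opening: 0.181
clock: 12.42
tcp_pos: [0.652, -0.2021, 0.0359]
orientation: [0.493, 0.508, 0.492, -0.507]
contact_force: [-0.5, 0.4, 4.4]
opening: 0.18
```

```bash
python3 -m pendant '[[0.003,0,0,0,0,0,1],[0.003,0,0,0,0,0,1],[0.002,0,0,0,0,0,1],[0.0015,0,0,0,0,0,1],[0,0,0,0,0,0,1]]' 60
python3 -m pendant '[[0.001,0,0,0,0,0,1],[0,0,0,0,0,0,1],[0,0,0,0,0,0,1],[0,0,0,0,0,0,1],[0,0,0,0,0,0,1]]'

```

```text
clock: 12.83
tcp_pos: [0.6515, -0.202, 0.0257]
orientation: [-0.492, -0.508, -0.492, 0.508]
contact_force: [0.0, 0.0, 2.5]
opening: 0.179
clock: 13.25
tcp_pos: [0.6515, -0.202, 0.0256]
orientation: [0.492, 0.508, 0.492, -0.507]
contact_force: [-3.2, 1.0, 9.4]
opening: 0.172
```

```bash
python3 -m pendant '[[0,0,0,0,0,0,-1],[0,0,0,0,0,0,-1],[0,0,0,0,0,0,-1],[0,0,0,0,0,0,-1],[-0.015,0,0,0,0,0,-1]]' | grep -v orie
python3 -m pendant '[[-0.025,0,0,0,0,0,-1],[-0.03,0,0,0,0,0,-1],[-0.03,0,0,0,0,0,-1],[-0.03,0,0,0,0,0,-1],[0,0,0,0,0,0,-1]]' | grep -v orie
python3 - <<'E'
from h import *
c=shot('wrist'); save('w5.png',c['color'])
L=trace('gauge_square',c); L=[d for d in L if 230<(d['extent'][0]+d['extent'][2])/2<330]; print([(d['p'],d['extent']) for d in L])
if L:
  m=L[0]['region'].astype(float)
  for z in(.008,.018): print(z,fit('gauge_square',[(c,m)],z0=z,x0=[.652,-.203],yaws=[1.54]))
go([.605,.135,.14],np.radians(-27))
E
```

```text
clock: 13.67
tcp_pos: [0.6483, -0.2011, 0.0368]
contact_force: [-0.8, -0.0, 0.0]
opening: 0.517
clock: 14.08
tcp_pos: [0.6551, -0.2039, 0.1621]
contact_force: [0.9, -0.3, 1.6]
opening: 0.897
[(0.8, [222.6, 151.1, 284.6, 230.1])]
0.008 (array([ 0.65169506, -0.20319765,  1.52469946]), np.float64(0.06608379850728108))
0.018 (array([ 0.6519204 , -0.20188424,  1.52972969]), np.float64(0.10863102832384197))
turn [ 4.408e-01 -4.000e-04 -3.500e-03] then shift mm [  16.7 -195.5 -278.8] | before-turn axes mm [  16.4  -57.9 -335.6]
```

View pics/w5.png

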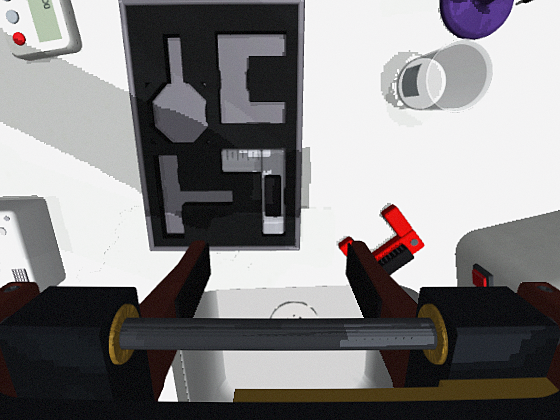

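```bash
python3 - <<'E'
from h import *
c=shot('wrist'); print(fitpocket(c,'gauge_depth',[.5467,-.2044,-1.6],thr=55,show='pd3.png'), fitpocket(c,'gauge_snap',[.619,-.0935,-1.6]))
E
for i in 1 2; do python3 -m pendant '[[0.0016,-0.0058,-0.0335,0,0,0,-1],[0.0016,-0.0058,-0.0335,0,0,0,-1],[0.0016,-0.0058,-0.0335,0,0,0,-1],[0.0016,-0.0058,-0.0335,0,0,0,-1],[0.0016,-0.0058,-0.0335,0,0,0,-1]]' | grep -v orie; done
python3 -m pendant '[[0,0,0,0.11,0,0,-1],[0,0,0,0.11,0,0,-1],[0,0,0,0.11,0,0,-1],[0,0,0,0.11,0,0,-1],[0,0,0,0,0,0,-1]]' | grep -v orie
python3 -m pendant '[[0,0,0,0,0,0,-1],[0,0,0,0,0,0,-1],[0,0,0,0,0,0,-1],[0,0,0,0,0,0,-1],[0,0,0,0,0,0,-1]]' | grep -v orie
python3 - <<'E'
from h import *
c=shot('wrist'); save('w6.png',c['color'])
L=trace('gauge_snap',c); print([(d['p'],d['extent']) for d in L])
x,f=fit('gauge_snap',[(c,L[0]['region'].astype(float))],x0=[.605,.135],yaws=[4.25]); print(x,f,np.degrees(x[2]))
go([x[0],x[1],.0175],x[2]-3*np.pi/2)
E
```

```text
(array([ 0.5470687 , -0.20370592, -1.60098397]), np.float64(0.08972398321694453)) (array([ 0.61882253, -0.09334924, -1.60536843]), np.float64(0.04337304138730358))
clock: 14.65
tcp_pos: [0.6262, -0.0319, 0.1451]
contact_force: [0.4, -0.8, 0.4]
opening: 0.999
clock: 15.07
tcp_pos: [0.6023, 0.1363, 0.1372]
contact_force: [0.2, -0.5, 0.1]
opening: 1.0
clock: 15.48
tcp_pos: [0.6027, 0.1349, 0.1372]
contact_force: [-0.7, -0.3, -0.1]
opening: 1.003
clock: 15.9
tcp_pos: [0.6038, 0.1346, 0.1389]
contact_force: [0.2, -0.7, -0.1]
opening: 0.999
[(0.84, [267.3, 160.9, 331.6, 238.6])]
[0.60567701 0.13401688 4.22827237] 0.06732320563894123 242.26216168657965
turn [ 0.014  -0.0002  0.    ] then shift mm [121.4   1.9  -0.3] | before-turn axes mm [121.4   1.9  -0.3]
```

View pics/w6.png

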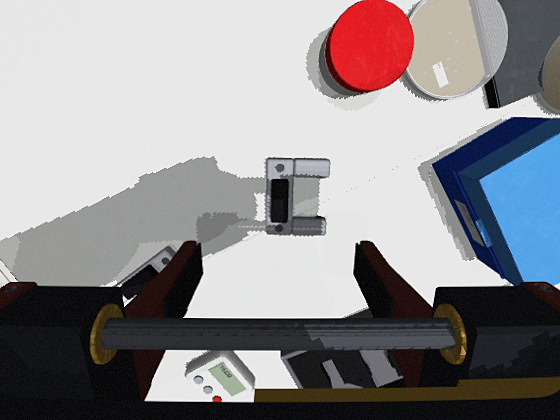

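```bash
python3 -m pendant '[[0.025,0.0019,-0.0003,0.014,0,0,-1],[0.035,0,0,0,0,0,-1],[0.033,0,0,0,0,0,-1],[0.02,0,0,0,0,0,-1],[0.0084,0,0,0,0,0,0]]' 45|grep -v orie
for i in 1 2 3; do python3 -m pendant '[[0,0,0,0,0,0,1],[0,0,0,0,0,0,1],[0,0,0,0,0,0,1],[0,0,0,0,0,0,1],[0,0,0,0,0,0,1]]' 50 |grep -v orie;done
python3 - <<'E'
from h import *
go([0.58,-.12,.16],np.radians(-1.9))
c=shot('wrist'); save('w7.png',c['color'])
E
```

```text
clock: 16.42
tcp_pos: [0.6035, 0.1339, 0.0143]
contact_force: [-0.7, 0.3, 0.4]
opening: 0.957
clock: 16.83
tcp_pos: [0.6066, 0.1344, 0.0188]
contact_force: [-0.4, 0.4, 0.0]
opening: 0.582
clock: 17.25
tcp_pos: [0.6056, 0.1341, 0.0174]
contact_force: [-0.1, -0.2, 0.5]
opening: 0.205
clock: 17.67
tcp_pos: [0.6056, 0.1341, 0.0175]
contact_force: [0.0, -0.4, 0.8]
opening: 0.178
turn [-4.514e-01 -0.000e+00  1.000e-04] then shift mm [-142.5  -17.2  254.8] | before-turn axes mm [-142.5   95.7  236.8]
```

View pics/w7.png

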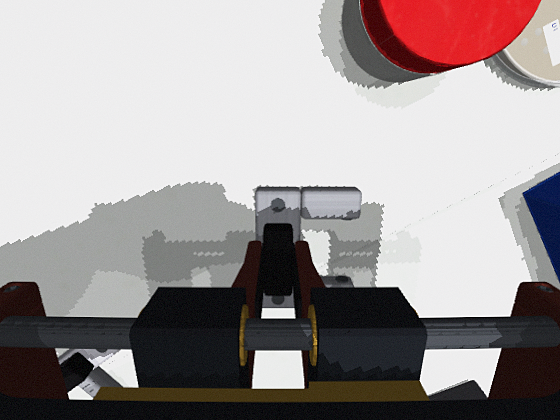

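```bash
python3 -m pendant '[[-0.02,0,0,0,0,0,1],[-0.02,0,0,-0.1128,0,0,1],[-0.02,0,0,-0.1128,0,0,1],[-0.02,0,0,-0.1128,0,0,1],[-0.02,0,0,-0.1128,0,0,1]]'|grep -v orie
python3 -m pendant '[[0,0.002,0.038,0,0,0,1],[0,0.002,0.038,0,0,0,1],[0,0.002,0.038,0,0,0,1],[0,0.002,0.038,0,0,0,1],[0,0.002,0.038,0,0,0,1]]'|grep -v orie
python3 -m pendant '[[0.01,0,0.037,0,0,0,1],[0,0,0,0,0,0,1],[0,0,0,0,0,0,1],[0,0,0,0,0,0,1],[0,0,0,0,0,0,1]]'|grep -v orie
python3 -m pendant '[[0,0,0,0,0,0,1],[0,0,0,0,0,0,1],[0,0,0,0,0,0,1],[0,0,0,0,0,0,1],[0,0,0,0,0,0,1]]' |grep -v orie
python3 - <<'E'
from h import *
c=shot('wrist'); save('w8.png',c['color'])
go([.6189,-.0934,.050],np.radians(-1.8))
x=inhand('gauge_snap',c,grip_z=.0175,yaw=-1.6)
E
```

```text
clock: 18.13
tcp_pos: [0.6053, 0.1339, 0.1181]
contact_force: [0.6, 0.4, -1.2]
opening: 0.172
clock: 18.55
tcp_pos: [0.6088, -0.0578, 0.1173]
contact_force: [0.0, -0.6, -0.6]
opening: 0.177
clock: 18.97
tcp_pos: [0.6083, -0.0912, 0.1072]
contact_force: [0.2, 0.7, -1.0]
opening: 0.178
clock: 19.38
tcp_pos: [0.6081, -0.0928, 0.1075]
contact_force: [0.3, 0.6, -2.3]
opening: 0.178
turn [-0.0015 -0.     -0.0001] then shift mm [57.5 10.8  0.2] | before-turn axes mm [57.5 10.8  0.2]
p 0.89 [254.8, 189.4, 363.3, 310.0]
gauge in hand [ 0.608  -0.0935 -1.6001] cost 0.299 offset tool y,z mm [-0.06  0.65] rel yaw deg -89.79
```

View pics/w8.png

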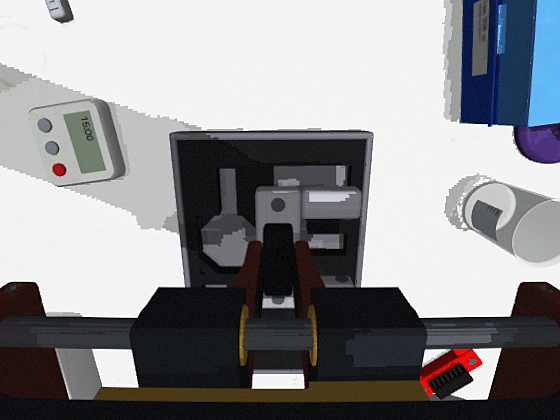

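```bash
python3 -m pendant '[[0.02,0.005,-0.0003,-0.0015,0,0,1],[0.02,0.0058,0,0,0,0,1],[0.0175,0,0,0,0,0,1],[0,0,0,0,0,0,1],[0,0,0,0,0,0,1]]' 60|grep -v orie
python3 -m pendant '[[0.004,0,0,0,0,0,1],[0.004,0,0,0,0,0,1],[0.004,0,0,0,0,0,1],[0.0025,0,0,0,0,0,1],[0,0,0,0,0,0,1]]'
python3 -m pendant '[[0,0,0,0,0,0,1],[0,0,0,0,0,0,1],[0,0,0,0,0,0,1],[0,0,0,0,0,0,1],[0,0,0,0,0,0,1]]'
```

```text
clock: 19.9
tcp_pos: [0.6181, -0.0933, 0.0494]
contact_force: [0.1, -1.4, -2.1]
opening: 0.177
clock: 20.32
tcp_pos: [0.619, -0.0932, 0.0355]
orientation: [0.492, 0.508, 0.492, -0.508]
contact_force: [-0.0, 0.2, -1.4]
opening: 0.172
clock: 20.73
tcp_pos: [0.6189, -0.0931, 0.0355]
orientation: [0.492, 0.508, 0.492, -0.508]
contact_force: [-0.1, 0.1, -1.0]
opening: 0.177
```

Inside the pocket (underside at 18 mm) with no side force; now press.

```bash
python3 -m pendant '[[0.003,0,0,0,0,0,1],[0.003,0,0,0,0,0,1],[0.002,0,0,0,0,0,1],[0.0015,0,0,0,0,0,1],[0,0,0,0,0,0,1]]'
python3 -m pendant '[[0.001,0,0,0,0,0,1],[0,0,0,0,0,0,1],[0,0,0,0,0,0,1],[0,0,0,0,0,0,1],[0,0,0,0,0,0,1]]'
```

```text
clock: 21.15
tcp_pos: [0.6187, -0.0932, 0.0255]
orientation: [-0.492, -0.508, -0.492, 0.508]
contact_force: [0.5, 0.7, -0.9]
opening: 0.174
clock: 21.57
tcp_pos: [0.6188, -0.0932, 0.0255]
orientation: [0.492, 0.508, 0.492, -0.508]
contact_force: [-2.7, 0.7, 6.6]
opening: 0.176
```

```bash
python3 -m pendant '[[0,0,0,0,0,0,-1],[0,0,0,0,0,0,-1],[0,0,0,0,0,0,-1],[0,0,0,0,0,0,-1],[-0.015,0,0,0,0,0,-1]]' | grep -v orie
python3 -m pendant '[[-0.025,0,0,0,0,0,-1],[-0.03,0,0,0,0,0,-1],[-0.03,0,0,0,0,0,-1],[-0.03,0,0,0,0,0,-1],[0,0,0,0,0,0,-1]]' | grep -v orie
python3 - <<'E'
from h import *
c=shot('wrist'); save('w9.png',c['color'])
L=trace('gauge_snap',c); L=[d for d in L if 200<(d['extent'][0]+d['extent'][2])/2<350]; print([(d['p'],d['extent']) for d in L])
if L:
  m=L[0]['region'].astype(float)
  for z in(.008,.018): print(z,fit('gauge_snap',[(c,m)],z0=z,x0=[.619,-.093],yaws=[-1.6]))
go([.437,.125,.14],np.radians(-79.5))
E
```

```text
clock: 21.98
tcp_pos: [0.6168, -0.0926, 0.0379]
contact_force: [-0.3, 0.4, 0.0]
opening: 0.519
clock: 22.4
tcp_pos: [0.6223, -0.0945, 0.162]
contact_force: [0.5, -1.1, 1.1]
opening: 0.895
[(0.97, [262.3, 155.1, 319.1, 230.6]), (0.33, [170.8, 125.0, 342.4, 320.8])]
0.008 (array([ 0.61893345, -0.09273849, -1.61515789]), np.float64(0.10212424360636774))
0.018 (array([ 0.61913458, -0.09249418, -1.60117378]), np.float64(0.15597331948057447))
turn [ 1.3556 -0.0027 -0.0026] then shift mm [  17.1 -248.   139.9] | before-turn axes mm [  16.5 -189.7 -212.4]
```

View pics/w9.png

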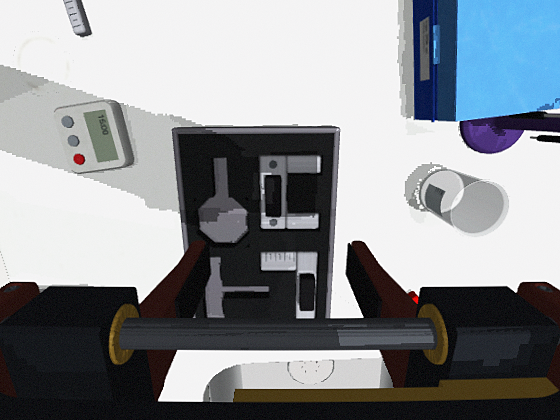

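```bash
for i in 1 2; do python3 -m pendant '[[0.0016,-0.019,-0.0212,0,0,0,-1],[0.0016,-0.019,-0.0212,0,0,0,-1],[0.0016,-0.019,-0.0212,0,0,0,-1],[0.0016,-0.019,-0.0212,0,0,0,-1],[0.0016,-0.019,-0.0212,0,0,0,-1]]' | grep -v orie; done
python3 -m pendant '[[0,0,0,0.123,0,0,-1],[0,0,0,0.123,0,0,-1],[0,0,0,0.123,0,0,-1],[0,0,0,0.123,0,0,-1],[0,0,0,0.123,0,0,-1]]' | grep -v orie
python3 -m pendant '[[0,0,0,0.123,0,0,-1],[0,0,0,0.123,0,0,-1],[0,0,0,0.123,0,0,-1],[0,0,0,0.123,0,0,-1],[0,0,0,0.123,0,0,-1]]' | grep -v orie
python3 -m pendant '[[0,0,0,0.123,0,0,-1],[0,0,0,0,0,0,-1],[0,0,0,0,0,0,-1],[0,0,0,0,0,0,-1],[0,0,0,0,0,0,-1]]' | grep -v orie
python3 - <<'E'
from h import *
c=shot('wrist'); save('w10.png',c['color'])
L=trace('gauge_depth',c); print([(d['p'],d['extent']) for d in L])
x,f=fit('gauge_depth',[(c,L[0]['region'].astype(float))],x0=[.437,.125],yaws=[3.32]); print(x,f,np.degrees(x[2]))
go([x[0],x[1],.0175],x[2]-3*np.pi/2)
E
```

```text
clock: 22.92
tcp_pos: [0.5253, 0.0166, 0.1459]
contact_force: [-0.4, 0.8, 1.0]
opening: 0.999
clock: 23.33
tcp_pos: [0.4337, 0.1253, 0.1381]
contact_force: [0.6, 2.0, 0.7]
opening: 0.998
clock: 23.75
tcp_pos: [0.4347, 0.1246, 0.1383]
contact_force: [-0.1, 0.6, 0.3]
opening: 1.001
clock: 24.17
tcp_pos: [0.4347, 0.1245, 0.1383]
contact_force: [0.6, -0.1, 0.6]
opening: 1.001
clock: 24.58
tcp_pos: [0.4354, 0.1247, 0.1388]
contact_force: [0.0, -0.3, -0.1]
opening: 1.001
[(0.85, [268.7, 151.2, 344.7, 237.7])]
[0.43785164 0.12293669 3.32326837] 0.06940310061702293 190.40925168744332
turn [0.0056 0.0002 0.0003] then shift mm [121.4   2.2  -1.9] | before-turn axes mm [121.4   2.2  -1.9]
```

View pics/w10.png

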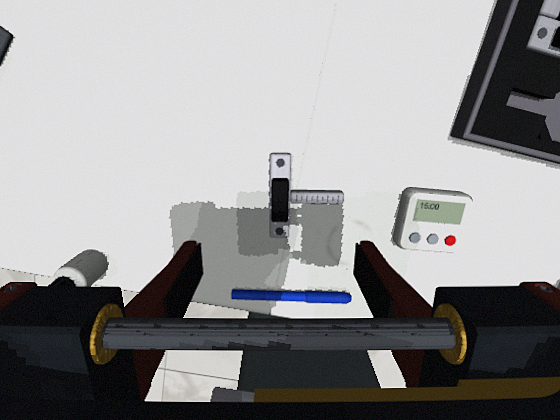

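```bash
python3 -m pendant '[[0.025,0.0022,-0.0019,0.0056,0,0,-0.3],[0.032,0,0,0,0,0,-0.3],[0.03,0,0,0,0,0,-0.3],[0.016,0,0,0,0,0,-0.3],[0.008,0,0,0,0,0,-0.3]]' 50|grep -v orie
python3 -m pendant '[[0.006,0,0,0,0,0,0],[0.0044,0,0,0,0,0,1],[0,0,0,0,0,0,1],[0,0,0,0,0,0,1],[0,0,0,0,0,0,1]]' 50 |grep -v orie
for i in 1 2 ; do python3 -m pendant '[[0,0,0,0,0,0,1],[0,0,0,0,0,0,1],[0,0,0,0,0,0,1],[0,0,0,0,0,0,1],[0,0,0,0,0,0,1]]' 50 |grep -v orie;done
python3 - <<'E'
from h import *
go([0.54,-.2,.16],np.radians(-1.75))
E
```

```text
clock: 25.1
tcp_pos: [0.4367, 0.1224, 0.026]
contact_force: [-0.1, -0.7, -0.3]
opening: 0.671
clock: 25.52
tcp_pos: [0.4386, 0.1233, 0.0183]
contact_force: [-0.1, -0.3, -0.3]
opening: 0.309
clock: 25.93
tcp_pos: [0.4384, 0.1233, 0.0181]
contact_force: [-0.8, 0.5, 7.2]
opening: 0.177
clock: 26.35
tcp_pos: [0.4383, 0.1233, 0.0181]
contact_force: [-1.5, 0.5, 7.6]
opening: 0.177
turn [-1.3599e+00 -1.2000e-03  2.0000e-04] then shift mm [-141.9  111.5  320. ] | before-turn axes mm [-142.2  336.1  -42.1]
```

```bash
python3 -m pendant '[[-0.02,0,0,0,0,0,1],[-0.02,0,0,-0.1236,0,0,1],[-0.02,0,0,-0.1236,0,0,1],[-0.02,0,0,-0.1236,0,0,1],[-0.02,0,0,-0.1236,0,0,1]]'|grep -v orie
python3 -m pendant '[[0,0,0,-0.1236,0,0,1],[0,0,0,-0.1236,0,0,1],[0,0,0,-0.1236,0,0,1],[0,0,0,-0.1236,0,0,1],[0,0,0,-0.1236,0,0,1]]'|grep -v orie
python3 -m pendant '[[0,0,0,-0.1236,0,0,1],[0,0,0,-0.1236,0,0,1],[0,0,0,0,0,0,1],[0,0,0,0,0,0,1],[0,0,0,0,0,0,1]]'|grep -v orie
python3 - <<'E'
from h import *
c=shot('wrist'); save('w11.png',c['color'])
go([.535,-.2038,.11],np.radians(-1.75))
try: x=inhand('gauge_depth',c,grip_z=.0178,yaw=-1.6)
except Exception as e: print(e)
E
```

```text
clock: 26.77
tcp_pos: [0.4377, 0.1227, 0.1184]
contact_force: [0.2, 0.2, -1.4]
opening: 0.176
clock: 27.18
tcp_pos: [0.4377, 0.1229, 0.1176]
contact_force: [-0.6, 0.4, -0.6]
opening: 0.176
clock: 27.6
tcp_pos: [0.4379, 0.1228, 0.1175]
contact_force: [-0.0, 0.3, -1.2]
opening: 0.179
turn [-0.0033  0.0001  0.0002] then shift mm [  7.5 107.1 323.6] | before-turn axes mm [  7.5 108.1 323.2]
p 0.86 [260.7, 179.3, 383.7, 314.6]
gauge in hand [ 0.4378  0.1216 -1.6074] cost 0.138 offset tool y,z mm [-0.03  1.29] rel yaw deg -90.16
```

View pics/w11.png

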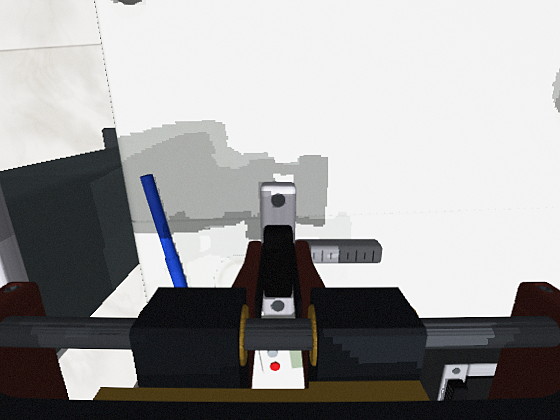

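```bash
for i in 1 2; do python3 -m pendant '[[0.0007,0.0108,0.0323,-0.0003,0,0,1],[0.0007,0.0108,0.0323,-0.0003,0,0,1],[0.0007,0.0108,0.0323,-0.0003,0,0,1],[0.0007,0.0108,0.0323,-0.0003,0,0,1],[0.0007,0.0108,0.0323,-0.0003,0,0,1]]'|grep -v orie; done
python3 -m pendant '[[0,0,0,0,0,0,1],[0,0,0,0,0,0,1],[0,0,0,0,0,0,1],[0,0,0,0,0,0,1],[0,0,0,0,0,0,1]]'|grep -v orie
python3 - <<'E'
from h import *
c=shot('wrist'); save('w12.png',c['color'])
go([.5468,-.2040,.050],np.radians(-1.75))
try: x=inhand('gauge_depth',c,grip_z=.0178,yaw=-1.6)
except Exception as e: print(e)
E
```

```text
clock: 28.12
tcp_pos: [0.4873, -0.0414, 0.114]
contact_force: [1.6, 0.9, -1.2]
opening: 0.177
clock: 28.53
tcp_pos: [0.5366, -0.2046, 0.1103]
contact_force: [-0.2, 0.8, -0.7]
opening: 0.176
clock: 28.95
tcp_pos: [0.5364, -0.2013, 0.1104]
contact_force: [-0.4, 1.3, -1.2]
opening: 0.172
turn [ 0.0046 -0.0007  0.0002] then shift mm [60.5 10.4  2.2] | before-turn axes mm [60.5 10.4  2.3]
p 0.91 [260.7, 180.7, 383.5, 313.4]
gauge in hand [ 0.5365 -0.203  -1.5951] cost 0.171 offset tool y,z mm [0.1  1.51] rel yaw deg -89.91
```

View pics/w12.png

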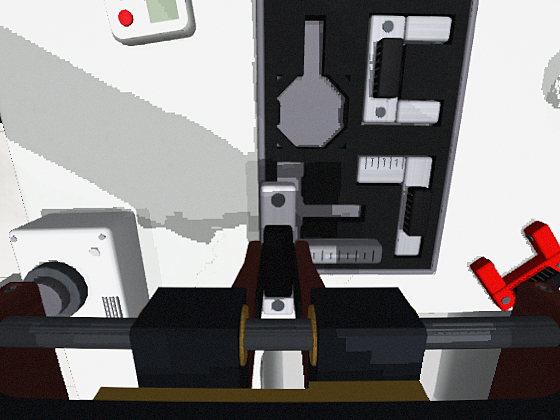

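```bash
python3 -m pendant '[[0.02,0.005,0.0013,0.0045,0,0,1],[0.02,0.0054,0,0,0,0,1],[0.02,0,0,0,0,0,1],[0,0,0,0,0,0,1],[0,0,0,0,0,0,1]]' 60|grep -v orie
python3 -m pendant '[[0.003,0,0,0,0,0,1],[0.003,0,0,0,0,0,1],[0.003,0,0,0,0,0,1],[0,0,0,0,0,0,1],[0,0,0,0,0,0,1]]' |grep -v orie
python3 - <<'E'
from h import *
go([.5468,-.2031,.036],np.radians(-1.75))
c=shot('wrist'); save('w13.png',cv2.resize(c['color'][130:350,150:430],None,fx=2.5,fy=2.5))
E
```

```text
clock: 29.47
tcp_pos: [0.546, -0.204, 0.0501]
contact_force: [0.8, -0.3, -0.7]
opening: 0.178
clock: 29.88
tcp_pos: [0.5469, -0.2047, 0.0418]
contact_force: [-0.6, 0.8, -1.6]
opening: 0.174
turn [-0.0019 -0.0001 -0.0003] then shift mm [ 5.8 -0.1 -1.6] | before-turn axes mm [ 5.8 -0.1 -1.6]
```

View pics/w13.png

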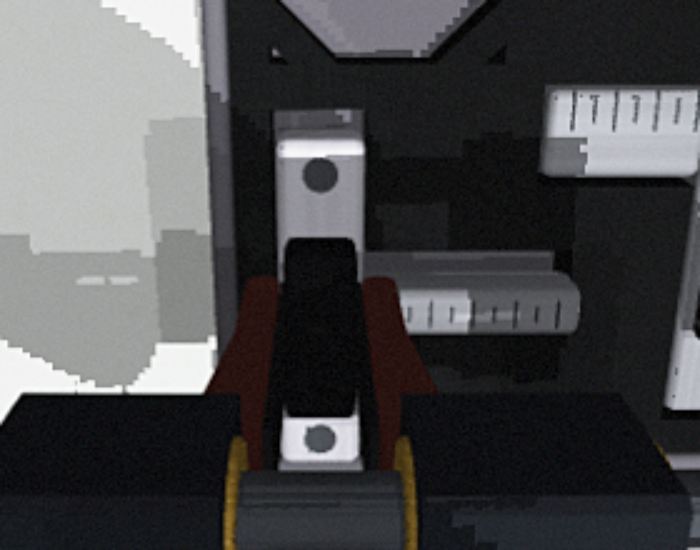

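```bash
python3 -m pendant '[[0,0,-0.0013,0,0,0,1],[0,0,0,0,0,0,1],[0,0,0,0,0,0,1],[0,0,0,0,0,0,1],[0,0,0,0,0,0,1]]' |grep -v orie
python3 -m pendant '[[0.003,0,0,0,0,0,1],[0.003,0,0,0,0,0,1],[0,0,0,0,0,0,1],[0,0,0,0,0,0,1],[0,0,0,0,0,0,1]]' 
```

```text
clock: 30.35
tcp_pos: [0.5468, -0.2034, 0.0416]
contact_force: [1.4, 0.1, -1.5]
opening: 0.175
clock: 30.77
tcp_pos: [0.5465, -0.2035, 0.0352]
orientation: [-0.492, -0.508, -0.492, 0.508]
contact_force: [-0.1, -0.5, -3.4]
opening: 0.179
```

Inside the pocket without resistance; press.

```bash
python3 -m pendant '[[0.003,0,0,0,0,0,1],[0.003,0,0,0,0,0,1],[0.002,0,0,0,0,0,1],[0.001,0,0,0,0,0,1],[0,0,0,0,0,0,1]]'
python3 -m pendant '[[0.001,0,0,0,0,0,1],[0.001,0,0,0,0,0,1],[0,0,0,0,0,0,1],[0,0,0,0,0,0,1],[0,0,0,0,0,0,1]]'
```

```text
clock: 31.18
tcp_pos: [0.5467, -0.2033, 0.0262]
orientation: [-0.492, -0.508, -0.492, 0.508]
contact_force: [0.0, -0.4, -1.9]
opening: 0.172
clock: 31.6
tcp_pos: [0.5467, -0.2034, 0.0261]
orientation: [0.492, 0.508, 0.492, -0.508]
contact_force: [-5.0, 2.5, 18.5]
opening: 0.18
```

```bash
python3 -m pendant '[[0,0,0,0,0,0,-1],[0,0,0,0,0,0,-1],[0,0,0,0,0,0,-1],[0,0,0,0,0,0,-1],[-0.015,0,0,0,0,0,-1]]' | grep -v orie
python3 -m pendant '[[-0.025,0,0,0,0,0,-1],[-0.03,0,0,0,0,0,-1],[-0.03,0,0,0,0,0,-1],[-0.03,0,0,0,0,0,-1],[0,0,0,0,0,0,-1]]' | grep -v orie
python3 - <<'E'
from h import *
c=shot('wrist'); save('w14.png',c['color'])
for n,x0,y in(('gauge_depth',[.547,-.204],-1.6),('gauge_square',[.652,-.203],1.54),('gauge_snap',[.619,-.093],-1.6)):
  L=trace(n,c); L=[d for d in L if d['extent'][2]-d['extent'][0]<110]; print(n,[(d['p'],d['extent']) for d in L])
  if L:
    m=L[0]['region'].astype(float)
    for z in(.008,.018): print(z,fit(n,[(c,m)],z0=z,x0=x0,yaws=[y]))
L=trace('bench_timer',c);print([(d['p'],d['extent']) for d in L])
E
```

```text
clock: 32.02
tcp_pos: [0.5452, -0.2025, 0.0374]
contact_force: [-0.0, -1.1, -1.2]
opening: 0.513
clock: 32.43
tcp_pos: [0.5497, -0.2049, 0.1597]
contact_force: [1.0, -0.7, 0.6]
opening: 0.896
gauge_depth [(0.56, [264.4, 147.5, 334.8, 235.4])]
0.008 (array([ 0.54653731, -0.20389492, -1.61155743]), np.float64(0.07512514256785552))
0.018 (array([ 0.54628788, -0.20189532, -1.62376284]), np.float64(0.12409184071064949))
gauge_square [(0.96, [329.0, 145.5, 391.5, 230.7])]
0.008 (array([ 0.65194073, -0.20210478,  1.53851577]), np.float64(0.10898942105835518))
0.018 (array([ 0.64822354, -0.20034025,  1.56139765]), np.float64(0.1622047684894713))
gauge_snap [(0.92, [334.4, 27.8, 405.2, 118.6]), (0.9, [431.7, 202.0, 519.5, 280.3])]
0.008 (array([ 0.61985561, -0.09340272, -1.59041913]), np.float64(0.08358370640987267))
0.018 (array([ 0.6165489 , -0.09348271, -1.61243484]), np.float64(0.15185290243506566))
[(0.93, [112.0, 0.9, 190.6, 51.7]), (0.26, [50.9, 248.0, 86.4, 282.7])]
```

View pics/w14.png

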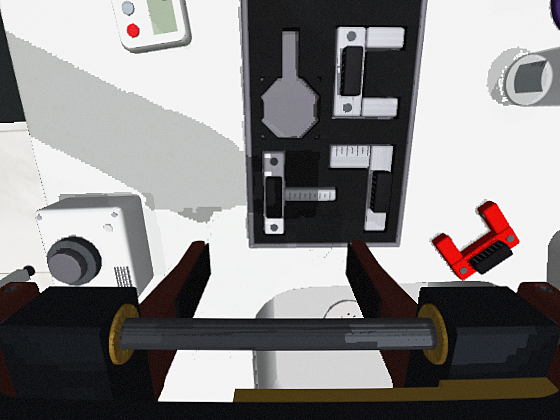

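```bash
python3 -m pendant '[[0,-0.0193,-0.0355,0,0,0,-1],[0,-0.0193,-0.0355,0,0,0,-1],[0,-0.0193,-0.0355,0,0,0,-1],[0.01,-0.0193,-0.0355,0,0,0,-1],[0.005,-0.0193,-0.0355,0,0,0,-1]]' | grep -v orie
for i in 1 2; do python3 -m pendant '[[0,0,0,-0.123,0,0,-1],[0,0,0,-0.123,0,0,-1],[0,0,0,-0.123,0,0,-1],[0,0,0,-0.123,0,0,-1],[0,0,0,-0.123,0,0,-1]]' | grep -v orie; done
python3 -m pendant '[[0,0,0,-0.123,0,0,-1],[0,0,0,-0.123,0,0,-1],[0,0,0,-0.123,0,0,-1],[0,0,0,-0.123,0,0,-1],[0,0,0,0,0,0,-1]]' | grep -v orie
python3 -m pendant '[[0,0,0,0,0,0,-1],[0,0,0,0,0,0,-1],[0,0,0,0,0,0,-1],[0,0,0,0,0,0,-1],[0,0,0,0,0,0,-1]]' | grep -v orie
python3 - <<'E'
from h import *
c=shot('wrist'); save('w15.png',c['color'])
L=trace('bench_timer',c); print([(d['p'],d['extent']) for d in L])
x,f=fit('bench_timer',[(c,L[0]['region'].astype(float))],x0=[.443,-.031],yaws=[.13]); print(x,f,np.degrees(x[2]))
go([x[0],x[1],.02],x[2]+np.pi/2)
E
```

```text
clock: 33.1
tcp_pos: [0.454, -0.0215, 0.1381]
contact_force: [0.1, 1.0, -0.3]
opening: 0.999
clock: 33.52
tcp_pos: [0.4551, -0.0227, 0.1385]
contact_force: [0.7, 0.2, 0.4]
opening: 0.997
clock: 33.93
tcp_pos: [0.4551, -0.0229, 0.1384]
contact_force: [0.4, 0.4, 0.2]
opening: 1.0
clock: 34.35
tcp_pos: [0.4552, -0.023, 0.1384]
contact_force: [-0.5, 1.0, -0.1]
opening: 1.001
clock: 34.77
tcp_pos: [0.4561, -0.0228, 0.1395]
contact_force: [0.5, 0.8, -0.4]
opening: 1.001
[(0.96, [234.2, 152.1, 307.9, 214.1]), (0.43, [48.8, 250.3, 136.5, 287.0])]
[ 0.44275902 -0.03223061  0.12692661] 0.05149795357026821 7.272358900263258
turn [-0.0085  0.     -0.    ] then shift mm [119.6  -7.7 -14.4] | before-turn axes mm [119.6  -7.8 -14.4]
```

View pics/w15.png

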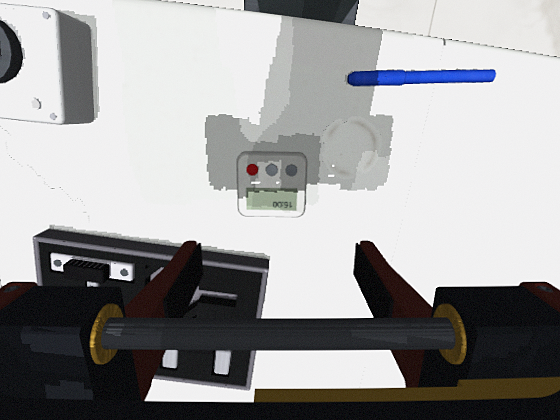

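```bash
python3 -m pendant '[[0.025,-0.0077,-0.0144,-0.0085,0,0,-1],[0.03,0,0,0,0,0,-1],[0.03,0,0,0,0,0,-1],[0.02,0,0,0,0,0,-1],[0.01,0,0,0,0,0,-1]]' | grep -v orie
python3 -m pendant '[[0.004,0,0,0,0,0,-1],[0,0,0,0,0,0,-1],[0,0,0,0,0,0,-1],[0,0,0,0,0,0,-1],[0,0,0,0,0,0,-1]]' | grep -v orie
python3 - <<'E'
from h import *
c=shot('wrist'); save('w16.png',c['color'])
L=trace('bench_timer',c); print([(d['p'],d['extent']) for d in L])
x,f=fit('bench_timer',[(c,L[0]['region'].astype(float))],x0=[.443,-.031],yaws=[.13]); print(x,f,np.degrees(x[2]))
go([x[0],x[1],.0035],x[2]+np.pi/2)
E
```

```text
clock: 35.28
tcp_pos: [0.4413, -0.0322, 0.0225]
contact_force: [0.5, 0.9, 0.6]
opening: 0.997
clock: 35.7
tcp_pos: [0.4436, -0.0321, 0.0216]
contact_force: [0.3, 0.4, -0.2]
opening: 1.001
[(0.93, [225.5, 194.7, 338.4, 294.4])]
[ 0.44300707 -0.03232714  0.09416785] 0.08781521200953768 5.395420115224279
turn [ 0.0333  0.0016 -0.0001] then shift mm [17.8 -0.2 -0.3] | before-turn axes mm [17.8 -0.2 -0.4]
```

View pics/w16.png

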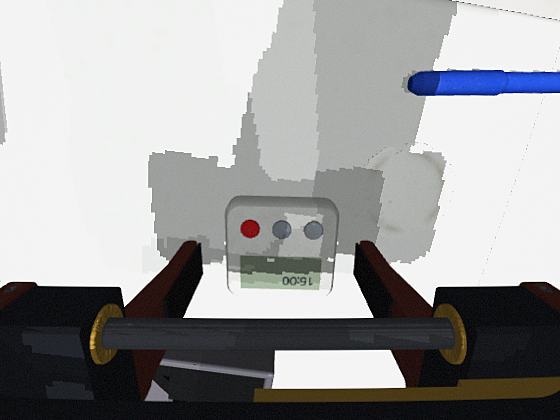

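```bash
python3 -m pendant '[[0.006,0,0,0,0,0,-1],[0.005,0,0,0,0,0,-1],[0.004,0,0,0,0,0,-1],[0.0025,0,0,0,0,0,-1],[0,0,0,0,0,0,-1]]' 20| grep -v orie
python3 -m pendant '[[0,0,0,0,0,0,1],[0,0,0,0,0,0,1],[0,0,0,0,0,0,1],[0,0,0,0,0,0,1],[0,0,0,0,0,0,1]]' 20| grep -v orie
python3 -m pendant '[[0,0,0,0,0,0,1],[0,0,0,0,0,0,1],[0,0,0,0,0,0,1],[0,0,0,0,0,0,1],[0,0,0,0,0,0,1]]' 20
python3 - <<'E'
from h import *
c=shot('wrist'); save('w17.png',c['color'])
L=trace('bench_timer',c); print([(d['p'],d['extent']) for d in L])
x,f=fit('bench_timer',[(c,L[0]['region'].astype(float))],x0=[.443,-.031],yaws=[.13]); print(x,f,np.degrees(x[2]))
go([x[0],x[1],.0035],x[2]+np.pi/2)
go([.40,.40,.17],np.radians(60))
E
```

```text
clock: 36.22
tcp_pos: [0.4421, -0.0323, 0.0023]
contact_force: [-0.8, 0.2, 0.3]
opening: 1.003
clock: 36.63
tcp_pos: [0.4428, -0.0322, 0.0032]
contact_force: [-0.4, 0.5, 0.8]
opening: 0.75
clock: 37.05
tcp_pos: [0.4428, -0.0322, 0.0032]
orientation: [0.706, -0.045, 0.706, 0.045]
contact_force: [0.3, 0.5, 2.0]
opening: 0.752
[(0.89, [212.7, 207.8, 342.0, 313.4])]
[ 0.44411211 -0.03358691  0.13653724] 0.08645892841788028 7.823007520403789
turn [-0.0091  0.0002 -0.0001] then shift mm [-0.3 -1.6  1.1] | before-turn axes mm [-0.3 -1.6  1.1]
turn [ 6.51e-01  2.00e-04 -2.00e-04] then shift mm [-166.8  352.8 -253.2] | before-turn axes mm [-166.8  434.1   12.5]
```

View pics/w17.png

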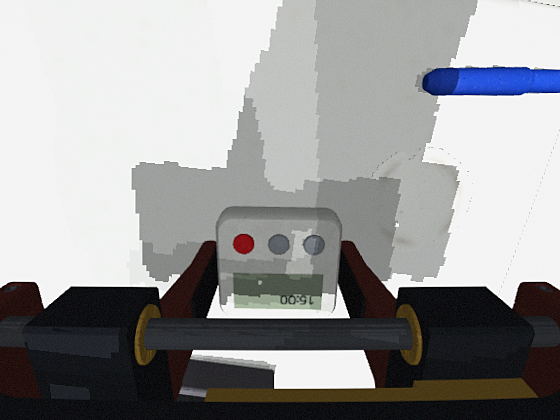

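```bash
python3 -m pendant '[[-0.02,0,0,0,0,0,1],[-0.04,0,0,0.08,0,0,1],[-0.04,0,0,0.11,0,0,1],[-0.04,0,0,0.11,0,0,1],[-0.04,0,0,0.11,0,0,1]]' 25| grep -v orie
python3 -m pendant '[[-0.02,0,0,0.11,0,0,1],[0,0,0,0.11,0,0,1],[0,0,0,0,0,0,1],[0,0,0,0,0,0,1],[0,0,0,0,0,0,1]]'
python3 - <<'E'
from h import *
go([.61,.388,.22],np.radians(60))
E
```

```text
clock: 37.57
tcp_pos: [0.4418, -0.0325, 0.1845]
contact_force: [1.6, 1.5, -0.6]
opening: 0.748
clock: 37.98
tcp_pos: [0.4419, -0.0323, 0.2021]
orientation: [0.684, 0.174, 0.686, -0.175]
contact_force: [-0.1, -0.1, -0.0]
opening: 0.752
turn [ 0.0242 -0.0016  0.0014] then shift mm [-17.9 448.  -64.5] | before-turn axes mm [-18.4 449.4 -53.7]
```

```bash
for i in 1 2 3; do python3 -m pendant '[[-0.0012,0.03,-0.0036,0.0016,0,0,1],[-0.0012,0.03,-0.0036,0.0016,0,0,1],[-0.0012,0.03,-0.0036,0.0016,0,0,1],[-0.0012,0.03,-0.0036,0.0016,0,0,1],[-0.0012,0.03,-0.0036,0.0016,0,0,1]]' | grep -v orie; done
python3 -m pendant '[[0,0,0,0,0,0,1],[0,0,0,0,0,0,1],[0,0,0,0,0,0,1],[0,0,0,0,0,0,1],[0,0,0,0,0,0,1]]' 
python3 - <<'E'
from h import *
c=shot('wrist'); save('w18.png',c['color']); np.save('w18.npy',c,allow_pickle=True)
L=trace('timer_rest',c); print([(d['p'],d['extent']) for d in L])
E
```

```text
clock: 38.4
tcp_pos: [0.4993, 0.1087, 0.2078]
contact_force: [0.2, -0.5, -1.1]
opening: 0.751
clock: 38.82
tcp_pos: [0.5574, 0.2481, 0.2132]
contact_force: [1.0, 1.2, -0.8]
opening: 0.753
clock: 39.23
tcp_pos: [0.6168, 0.387, 0.2188]
contact_force: [0.8, -0.3, -0.9]
opening: 0.751
clock: 39.65
tcp_pos: [0.617, 0.3844, 0.2209]
orientation: [0.683, 0.184, 0.683, -0.185]
contact_force: [0.2, 0.7, 0.2]
opening: 0.75
[(0.94, [241.6, 49.7, 315.4, 127.2])]
```

View pics/w18.png

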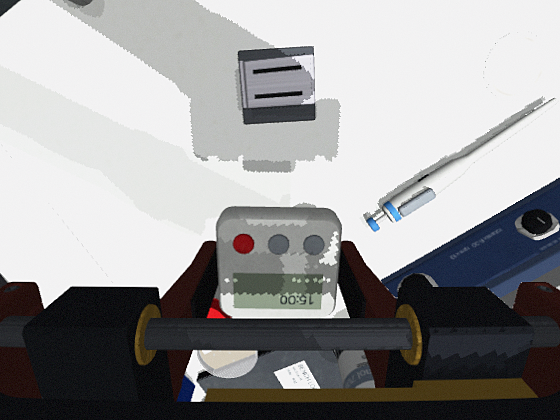

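```bash
python3 - <<'E'
from h import *
c=np.load('w18.npy',allow_pickle=True).item()
a=cv2.resize(c['color'][38:138,228:328],None,fx=5.5,fy=5.5,interpolation=cv2.INTER_CUBIC); save('w18c.png',a)
s=shot('scene'); t=shot('top')
b=cv2.resize(s['color'][140:190,165:215],None,fx=8,fy=8,interpolation=cv2.INTER_CUBIC)
d=cv2.resize(t['color'][200:250,115:170],None,fx=7,fy=8,interpolation=cv2.INTER_CUBIC)
save('restst.png',np.hstack([b,d]))
E
```

```text
(no output)
```

View pics/w18c.png

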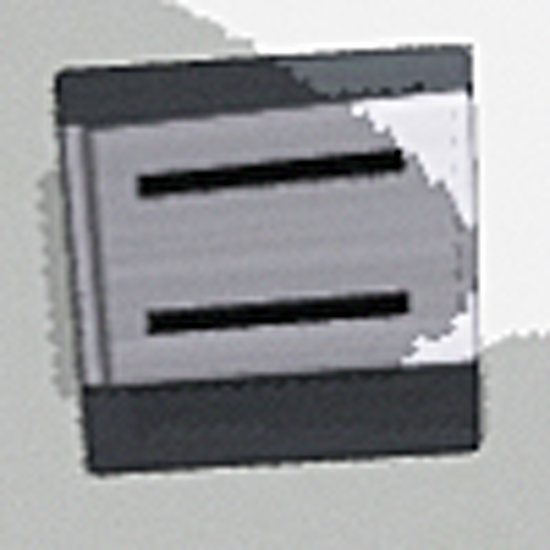

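View pics/restst.png

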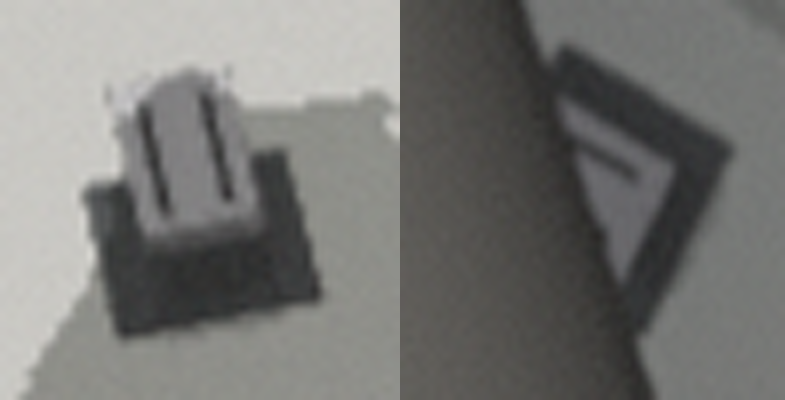

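```bash
cat >> h.py <<'E'
def rest_pts(x,L):
    """L in plate frame mm (x up slope,y,n) -> world; x=(X,Y,yaw) of the seat, z=.05"""
    a=np.radians(15); ca,sa=np.cos(a),np.sin(a); L=np.atleast_2d(L)/1000.
    P=np.c_[L[:,0]*ca-L[:,2]*sa,L[:,1],L[:,0]*sa+L[:,2]*ca]
    c,s=np.cos(x[2]),np.sin(x[2]); return np.c_[P[:,0]*c-P[:,1]*s+x[0],P[:,0]*s+P[:,1]*c+x[1],P[:,2]+.05]
E
python3 - <<'E'
from h import *
from scipy.optimize import least_squares
c=np.load('w18.npy',allow_pickle=True).item()
cr=lambda p:np.array(p)/5.5-.5+[228,38]+0.0
L=[(37,23,0),(37,-23,0),(-37,23,7),(-37,-23,7)]
# image up = +own y? own x right -> own y up in image (z toward viewer)
uv=cr([(470,92),(478,362),(62,125),(88,385)])
r=least_squares(lambda x:(proj(c,rest_pts(x,L))-uv).ravel(),[.52,.44,np.radians(63)]); print(r.x,np.degrees(r.x[2]),r.fun.round(2))
im=cv2.resize(c['color'][38:138,228:328],None,fx=5.5,fy=5.5,interpolation=cv2.INTER_CUBIC)
def line(P,col):
    q=((proj(c,P)-[228,38]+.5)*5.5).astype(np.int32); cv2.polylines(im,[q],True,col,1)
x=r.x
line(rest_pts(x,[(37,23,0),(37,-23,0),(-33,-23,0),(-33,23,0)]),(255,0,0)); line(rest_pts(x,[(-37,23,7),(-37,-23,7),(-33,-23,7),(-33,23,7)]),(0,200,0)); line(rest_pts(x,[(-20,0,0),(37,0,0)]),(0,0,255))
F=np.array([(42.5,40,6),(42.5,-40,6),(-42.5,-40,6),(-42.5,40,6)])/1000; C,S=np.cos(x[2]),np.sin(x[2])
line(np.c_[F[:,0]*C-F[:,1]*S+x[0],F[:,0]*S+F[:,1]*C+x[1],F[:,2]],(255,0,255))
save('rf.png',im)
E
```

```text
[0.52214667 0.43839342 1.09777255] 62.89773403319501 [ 0.64 -0.76  0.29  0.42 -0.08 -0.12 -0.9   0.6 ]
```

View pics/rf.png

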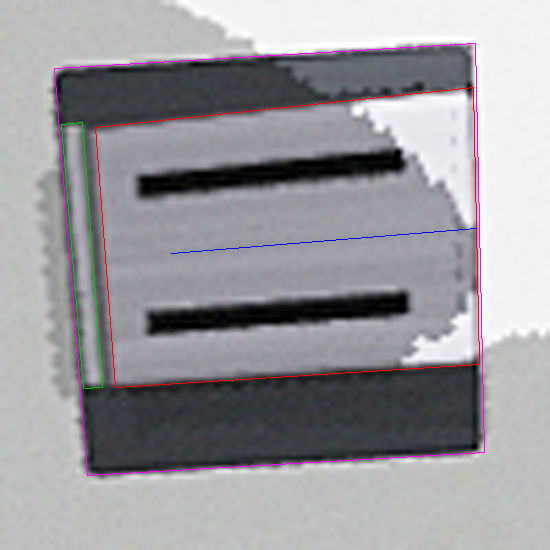

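```bash
cat >> h.py <<'E'
REST=np.array([.5221,.4384,np.radians(62.9)])
def rest_go(dx,h,dy=0):
    y=REST[2]; t=Rn.from_rotvec(np.radians(-15)*np.array([-np.sin(y),np.cos(y),0])).as_matrix()
    go(rest_pts(REST,[(dx,dy,h)])[0],y+np.pi/2,t)
E
python3 - <<'E'
from h import *
go([.5221-.02,.4384-.04,.2],np.radians(152.9))
rest_go(-.5,80)
E
```

```text
turn [-1.625e+00  2.000e-04 -2.000e-04] then shift mm [ 21.4 108.  -40.9] | before-turn axes mm [  21.4  -46.7 -105.6]
turn [-1.6148 -0.2012  0.2124] then shift mm [ 86.5 108.4 -41.2] | before-turn axes mm [  94.2  -23.3 -107.3]
```

```bash
python3 -m pendant '[[0,-0.0117,-0.0264,0,0,0,1],[0,-0.0117,-0.0264,0,0,0,1],[0,-0.0117,-0.0264,0,0,0,1],[0,-0.0117,-0.0264,0,0,0,1],[0,0,0,-0.125,0,0,1]]' | grep -v orie
for i in 1 2; do python3 -m pendant '[[0,0,0,-0.125,0,0,1],[0,0,0,-0.125,0,0,1],[0,0,0,-0.125,0,0,1],[0,0,0,-0.125,0,0,1],[0,0,0,-0.125,0,0,1]]' | grep -v orie; done
python3 -m pendant '[[0,0,0,-0.125,0,0,1],[0,0,0,-0.125,0,0,1],[0,0,0,0,0,0,1],[0,0,0,0,0,0,1],[0,0,0,0,0,0,1]]' | grep -v orie
python3 - <<'E'
from h import *
print(robot.get_state()['q'].round(2))
rest_go(-.5,70)
E
```

```text
clock: 40.27
tcp_pos: [0.4958, 0.4012, 0.2211]
contact_force: [-0.8, 0.3, -0.4]
opening: 0.75
clock: 40.68
tcp_pos: [0.502, 0.3986, 0.2214]
contact_force: [-0.1, -0.6, -0.6]
opening: 0.749
clock: 41.1
tcp_pos: [0.5021, 0.3986, 0.2214]
contact_force: [0.1, 0.8, -0.2]
opening: 0.751
clock: 41.52
tcp_pos: [0.5021, 0.3986, 0.2212]
contact_force: [0.0, 1.0, -0.8]
opening: 0.75
[-0.72  0.42 -0.06  1.64  0.03  1.08  1.87]
turn [-0.0033 -0.2617  0.0005] then shift mm [106.9   0.3  -1.8] | before-turn axes mm [103.7   0.4  25.9]
```

```bash
python3 -m pendant '[[0,0,0,-0.0033,-0.0872,0,1],[0,0,0,0,-0.0872,0,1],[0,0,0,0,-0.0872,0,1],[0,0,0,0,0,0,1],[0.025,0,0,0,0,0,1]]' | grep -v orie
python3 -m pendant '[[0.03,0,0,0,0,0,1],[0.03,0,0,0,0,0,1],[0.02,0,0,0,0,0,1],[0,0,0,0,0,0,1],[0,0,0,0,0,0,1]]' | grep -v orie
python3 -m pendant '[[0,0,0,0,0,0,1],[0,0,0,0,0,0,1],[0,0,0,0,0,0,1],[0,0,0,0,0,0,1],[0,0,0,0,0,0,1]]' | grep -v orie
python3 - <<'E'
from h import *
c=shot('wrist'); save('w19.png',c['color'])
rest_go(-.5,20)
E
```

```text
clock: 41.93
tcp_pos: [0.5072, 0.4042, 0.2016]
contact_force: [0.1, 1.0, -0.2]
opening: 0.749
clock: 42.35
tcp_pos: [0.5138, 0.4234, 0.1188]
contact_force: [0.5, -0.5, -0.3]
opening: 0.755
clock: 42.77
tcp_pos: [0.5147, 0.4231, 0.1206]
contact_force: [0.5, 0.1, -0.3]
opening: 0.75
turn [ 0.0035  0.0006 -0.0004] then shift mm [52.4  0.3 -2.2] | before-turn axes mm [52.4  0.3 -2.2]
```

View pics/w19.png

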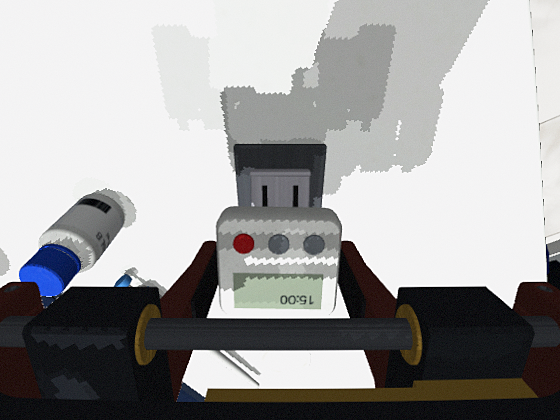

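```bash
python3 -m pendant '[[0.015,0.0003,-0.0027,0.0035,0,0,1],[0.015,0,0,0,0,0,1],[0.013,0,0,0,0,0,1],[0.0094,0,0,0,0,0,1],[0,0,0,0,0,0,1]]' | grep -v orie
python3 -m pendant '[[0,0,0,0,0,0,1],[0,0,0,0,0,0,1],[0,0,0,0,0,0,1],[0,0,0,0,0,0,1],[0,0,0,0,0,0,1]]' | grep -v orie
python3 - <<'E'
from h import *
c=shot('wrist'); save('w20.png',c['color'])
rest_go(-1,4)
E
```

```text
clock: 43.23
tcp_pos: [0.5177, 0.4325, 0.0653]
contact_force: [0.4, -1.0, -0.3]
opening: 0.754
clock: 43.65
tcp_pos: [0.5193, 0.4331, 0.069]
contact_force: [0.6, 0.8, -1.0]
opening: 0.751
turn [ 0.0002  0.0005 -0.0005] then shift mm [15.8 -0.1  0. ] | before-turn axes mm [15.8 -0.1  0. ]
```

View pics/w20.png

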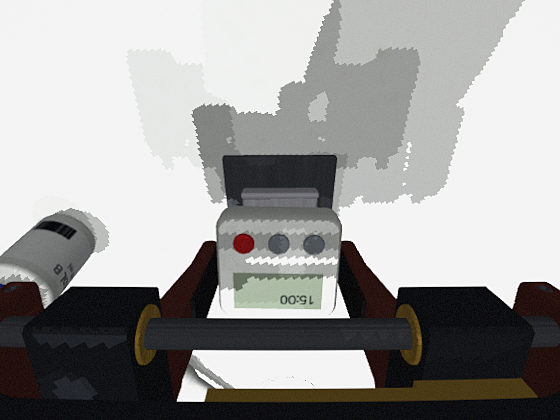

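```bash
python3 -m pendant '[[0.005,0,0,0,0,0,1],[0.005,0,0,0,0,0,1],[0.004,0,0,0,0,0,1],[0.0015,0,0,0,0,0,1],[0,0,0,0,0,0,1]]' | grep -v orie
python3 -m pendant '[[0,0,0,0,0,0,1],[0,0,0,0,0,0,1],[0,0,0,0,0,0,1],[0,0,0,0,0,0,1],[0,0,0,0,0,0,1]]' | grep -v orie
python3 - <<'E'
from h import *
c=shot('wrist'); save('w21.png',cv2.resize(c['color'][130:330,180:380],None,fx=3,fy=3))
rest_go(-1,3.2)
E
```

```text
clock: 44.12
tcp_pos: [0.5207, 0.4367, 0.0529]
contact_force: [0.1, 0.5, -0.8]
opening: 0.752
clock: 44.53
tcp_pos: [0.5208, 0.4365, 0.0533]
contact_force: [0.1, 1.3, -0.4]
opening: 0.752
turn [ 0.0003 -0.0002 -0.0009] then shift mm [ 0.6 -0.3  0.3] | before-turn axes mm [ 0.6 -0.3  0.3]
```

View pics/w21.png

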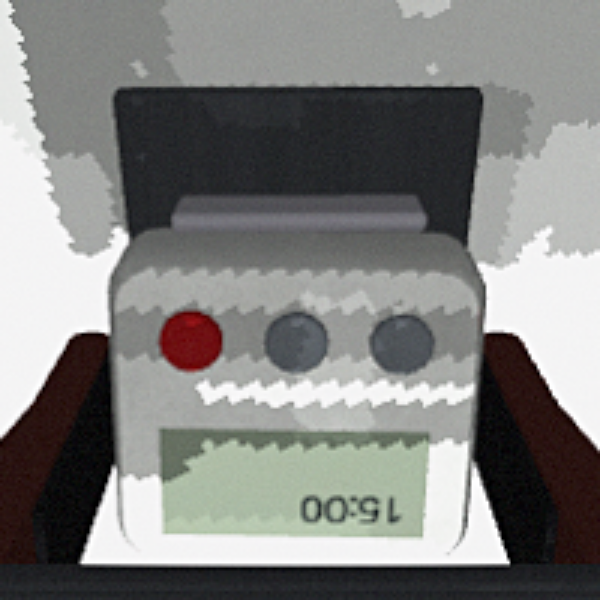

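Good: the lip shows in front of the timer's key edge, squarely aligned. Touch down gently.

```bash
python3 -m pendant '[[0.0006,0,0,0,0,0,1],[0.0005,0,0,0,0,0,1],[0.0005,0,0,0,0,0,1],[0,0,0,0,0,0,1],[0,0,0,0,0,0,1]]' | grep -v orie
python3 -m pendant '[[0,0,0,0,0,0,1],[0,0,0,0,0,0,1],[0,0,0,0,0,0,1],[0,0,0,0,0,0,1],[0,0,0,0,0,0,1]]' | grep -v orie
```

```text
clock: 45.0
tcp_pos: [0.521, 0.4366, 0.0527]
contact_force: [-3.7, -2.8, 8.7]
opening: 0.749
clock: 45.42
tcp_pos: [0.521, 0.4366, 0.0527]
contact_force: [-3.6, -4.4, 8.3]
opening: 0.75
```

```bash
python3 -m pendant '[[-0.0006,0,0,0,0,0,1],[0,0,0,0,0,0,0.9],[0,0,0,0,0,0,-0.7],[0,0,0,0,0,0,-0.7],[0,0,0,0,0,0,-0.7]]' 10| grep -v orie
python3 -m pendant '[[0,0,0,0,0,0,-0.8],[0,0,0,0,0,0,-0.9],[0,0,0,0,0,0,-1],[0,0,0,0,0,0,-1],[0,0,0,0,0,0,-1]]' | grep -v orie
python3 -m pendant '[[-0.005,0,0,0,0,0,-1],[-0.015,0,0,0,0,0,-1],[-0.025,0,0,0,0,0,-1],[-0.03,0,0,0,0,0,-1],[-0.03,0,0,0,0,0,-1]]' | grep -v orie
python3 - <<'E'
from h import *
c=shot('wrist'); save('w22.png',c['color'])
s=shot('scene'); save('s22.png',cv2.resize(s['color'][110:230,110:270],None,fx=5,fy=5,interpolation=cv2.INTER_CUBIC))
E
```

```text
clock: 45.83
tcp_pos: [0.5209, 0.4367, 0.0521]
contact_force: [0.4, 0.3, -0.7]
opening: 0.849
clock: 46.25
tcp_pos: [0.521, 0.4367, 0.0523]
contact_force: [-0.1, -0.2, -0.1]
opening: 1.001
clock: 46.67
tcp_pos: [0.5081, 0.412, 0.1547]
contact_force: [0.5, -0.2, 0.5]
opening: 1.001
```

View pics/w22.png

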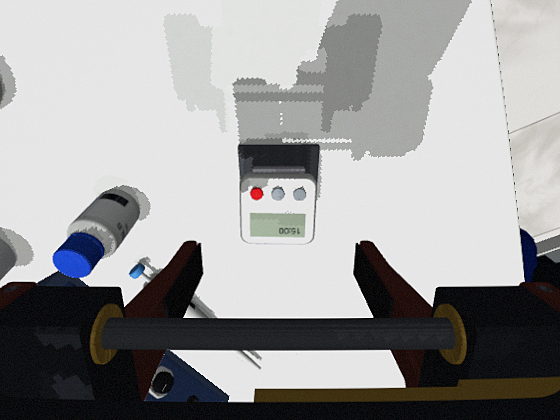

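View pics/s22.png

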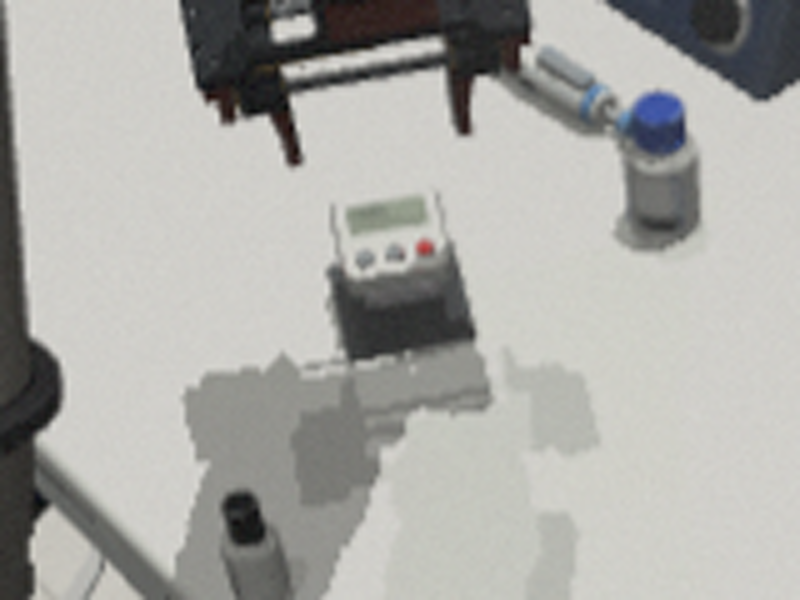

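```bash
python3 - <<'E'
from h import *
c=shot('wrist'); L=trace('bench_timer',c); print([(round(d['p'],2),d['extent']) for d in L]); m=L[0]['region'].astype(float)
B=box(-31,31,-33,33,0,18)*1000
def rend(x):
    C,S=np.cos(x[2]),np.sin(x[2]); P=np.c_[B[:,0]*C-B[:,1]*S+x[0],B[:,0]*S+B[:,1]*C+x[1],B[:,2]]
    return render(c,[rest_pts(REST,P)])
cost=lambda x:1-np.minimum(rend(x),m).sum()/np.maximum(rend(x),m).sum()
r=minimize(cost,[0,0,0],method='Nelder-Mead',options=dict(maxfev=200,initial_simplex=[[0,0,0],[4,0,0],[0,4,0],[0,0,.08]])); print('dx,dy mm',r.x[:2].round(2),'yaw',np.degrees(r.x[2]).round(2),r.fun)
c2=shot('top'); 
s=robot.get_state(); R=q2R(s['orientation']); 
go([.3632,-.2514,.2],np.radians(-14))
E
```

```text
[(0.6, [242.1, 165.2, 319.6, 235.2]), (0.51, [241.6, 140.6, 322.2, 241.0])]
dx,dy mm [-1.98 -1.45] yaw -0.67 0.045530902812637386
turn [ 2.8901  0.0424 -0.3803] then shift mm [-46.2  19.6 679.2] | before-turn axes mm [-214.7 -172.7 -622.8]
```

```bash
python3 -m pendant '[[-0.03,0,0,0,0.0872,0,-1],[-0.02,0,0,0,0.0872,0,-1],[0,0,0,0,0.0872,0,-1],[0,0,0,0.125,0,0,1],[0,0,0,0.125,0,0,1]]' 20| grep -v orie
for i in 1 2; do python3 -m pendant '[[0,0,0,0.125,0,0,1],[0,0,0,0.125,0,0,1],[0,0,0,0.125,0,0,1],[0,0,0,0.125,0,0,1],[0,0,0,0.125,0,0,1]]' | grep -v orie; done
python3 -m pendant '[[0,0,0,0.125,0,0,1],[0,0,0,0.125,0,0,1],[0,0,0,0.125,0,0,1],[0,0,0,0,0,0,1],[0,0,0,0,0,0,1]]' | grep -v orie
python3 - <<'E'
from h import *
go([.43,-.22,.2],np.radians(45.5))
c=shot('top'); L=trace('checkin',c); print([(round(d['p'],2),d['extent']) for d in L]); save('t23.png',cv2.resize(c['color'][150:310,110:420],None,fx=2.5,fy=2.5))
E
```

```text
clock: 47.33
tcp_pos: [0.503, 0.4039, 0.2008]
contact_force: [-0.7, -0.7, -0.3]
opening: 0.883
clock: 47.75
tcp_pos: [0.5028, 0.4022, 0.2005]
contact_force: [0.2, 0.4, -0.3]
opening: 0.507
clock: 48.17
tcp_pos: [0.5029, 0.4023, 0.2006]
contact_force: [0.6, 0.0, -1.0]
opening: 0.134
clock: 48.58
tcp_pos: [0.503, 0.4024, 0.201]
contact_force: [0.5, -0.3, -0.5]
opening: 0.011
turn [ 0.0042 -0.0002  0.0026] then shift mm [   1.  -495.1  384.2] | before-turn axes mm [   2.3 -496.7  382.1]
[]
```

View pics/t23.png

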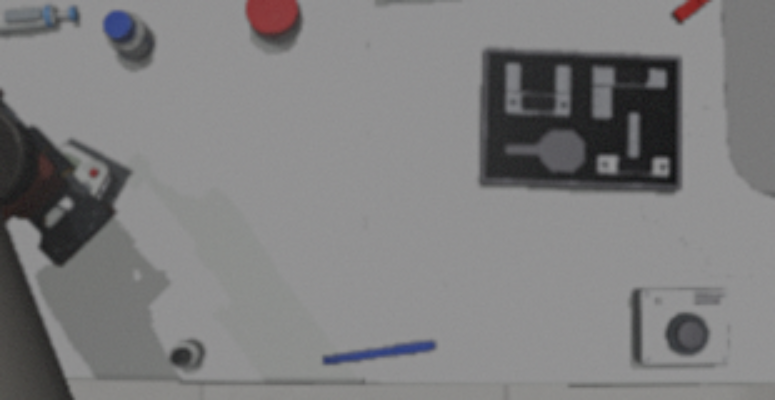

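```bash
for i in 1 2 3 4; do python3 -m pendant '[[0,-0.0248,0.0191,0,0,0,1],[0,-0.0248,0.0191,0,0,0,1],[0,-0.0248,0.0191,0,0,0,1],[0,-0.0248,0.0191,0,0,0,1],[0,-0.0248,0.0191,0,0,0,1]]' | grep -v orie; done
python3 -m pendant '[[0,0,0,0,0,0,1],[0,0,0,0,0,0,1],[0,0,0,0,0,0,1],[0,0,0,0,0,0,1],[0,0,0,0,0,0,1]]' | grep -v orie
python3 - <<'E'
from h import *
t=shot('top'); print(back(t,[[384.5,283.3]],.068), np.degrees(yaw_now(q2R(robot.get_state()['orientation']))))
c=shot('wrist'); save('w24.png',c['color']);np.save('w24.npy',c,allow_pickle=True)
for n in('checkin','checkin_top','checkin_box'): print(n,[(round(d['p'],2),d['extent']) for d in trace(n,c)])
E
```

```text
clock: 49.1
tcp_pos: [0.4844, 0.2456, 0.2023]
contact_force: [0.0, -0.3, 0.0]
opening: 0.006
clock: 49.52
tcp_pos: [0.4656, 0.0902, 0.2024]
contact_force: [-0.1, 0.1, 0.3]
opening: 0.005
clock: 49.93
tcp_pos: [0.4467, -0.0652, 0.2025]
contact_force: [0.1, -0.5, -0.9]
opening: 0.004
clock: 50.35
tcp_pos: [0.4279, -0.2206, 0.2024]
contact_force: [0.9, 0.2, -0.2]
opening: 0.0
clock: 50.77
tcp_pos: [0.4287, -0.2177, 0.2022]
contact_force: [-0.2, 0.6, 0.2]
opening: 0.006
[[ 0.35462521 -0.24894726  0.068     ]] 45.6486951487597
checkin [(0.98, [181.6, 152.6, 217.0, 185.5])]
checkin_top [(0.86, [182.7, 152.7, 217.4, 189.4])]
checkin_box [(0.67, [302.6, 127.8, 539.0, 319.3]), (0.62, [149.4, 106.5, 270.6, 226.9])]
```

View pics/w24.png

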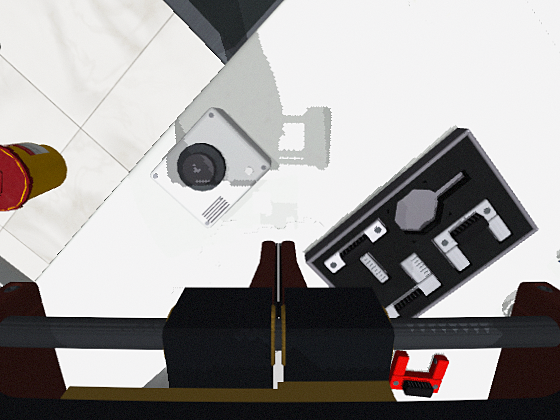

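```bash
python3 - <<'E'
from h import *
c=shot('wrist'); d=trace('checkin',c)[0]; v,u=np.nonzero(d['region']); print(u.mean(),v.mean())
p=back(c,[[u.mean(),v.mean()],[199.5,169]],.068); print(p)
save('w24c.png',cv2.resize(c['color'][100:240,140:280],None,fx=4,fy=4,interpolation=cv2.INTER_CUBIC))
go([p[0][0],p[0][1],.095])
E
```

```text
199.68307322929172 168.22088835534214
[[ 0.35536725 -0.25305713  0.068     ]
 [ 0.35574679 -0.2537534   0.068     ]]
turn [0. 0. 0.] then shift mm [107.4 -75.7 -28.1] | before-turn axes mm [107.4 -75.7 -28.1]
```

View pics/w24c.png

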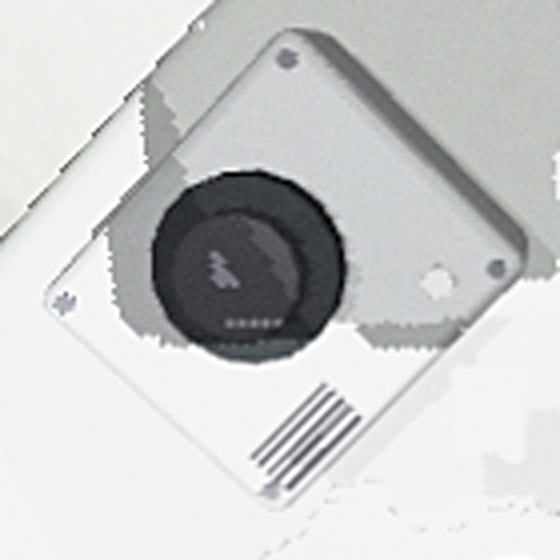

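```bash
python3 -m pendant '[[0.02,-0.0151,-0.0056,0,0,0,1],[0.025,-0.0151,-0.0056,0,0,0,1],[0.025,-0.0151,-0.0056,0,0,0,1],[0.02,-0.0151,-0.0056,0,0,0,1],[0.0174,-0.0153,-0.0057,0,0,0,1]]' | grep -v orie
python3 -m pendant '[[0,0,0,0,0,0,1],[0,0,0,0,0,0,1],[0,0,0,0,0,0,1],[0,0,0,0,0,0,1],[0,0,0,0,0,0,1]]' | grep -v orie
python3 - <<'E'
from h import *
go([.3553,-.2532,.074])
c=shot('wrist'); save('w25.png',cv2.resize(c['color'][130:330,180:380],None,fx=3,fy=3))
E
```

```text
clock: 51.53
tcp_pos: [0.3542, -0.2532, 0.0937]
contact_force: [0.4, 0.2, -1.1]
opening: 0.003
clock: 51.95
tcp_pos: [0.3569, -0.2532, 0.0958]
contact_force: [0.3, 0.2, 0.7]
opening: 0.006
turn [0. 0. 0.] then shift mm [21.8 -1.1 -1.2] | before-turn axes mm [21.8 -1.1 -1.2]
```

View pics/w25.png

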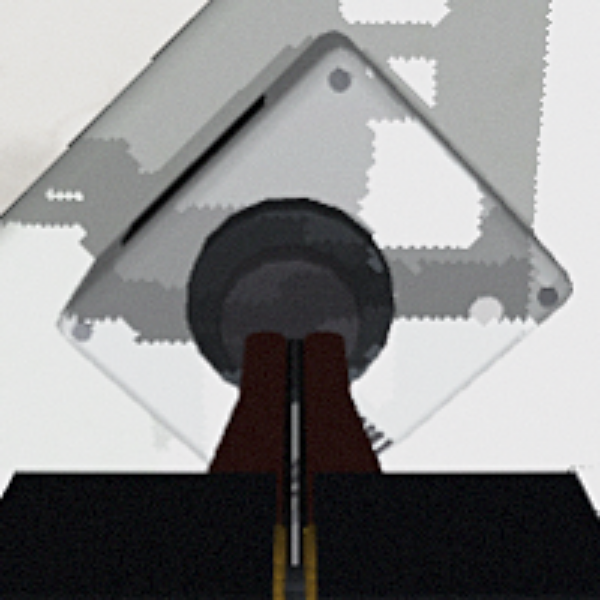

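```bash
python3 -m pendant '[[0.008,-0.0011,-0.0012,0,0,0,1],[0.008,0,0,0,0,0,1],[0.006,0,0,0,0,0,1],[0,0,0,0,0,0,1],[0,0,0,0,0,0,1]]' | grep -v orie
python3 -m pendant '[[0.003,0,0,0,0,0,1],[0.003,0,0,0,0,0,1],[0.003,0,0,0,0,0,1],[0.002,0,0,0,0,0,1],[0.001,0,0,0,0,0,1]]' | grep -v orie
python3 -m pendant '[[0.0005,0,0,0,0,0,1],[0.0005,0,0,0,0,0,1],[0,0,0,0,0,0,1],[0,0,0,0,0,0,1],[0,0,0,0,0,0,1]]' | grep -v orie
```

```text
clock: 52.42
tcp_pos: [0.3532, -0.2529, 0.0724]
contact_force: [-0.6, 0.6, 1.4]
opening: 0.006
clock: 52.83
tcp_pos: [0.3537, -0.2534, 0.0646]
contact_force: [-20.5, 15.2, 98.4]
opening: 0.007
clock: 53.25
tcp_pos: [0.3537, -0.2534, 0.0646]
contact_force: [-22.0, 14.8, 98.9]
opening: 0.005
```

```bash
python3 -m pendant '[[-0.005,0,0,0,0,0,1],[-0.015,0,0,0,0,0,1],[-0.03,0,0,0,0,0,1],[-0.03,0,0,0,0,0,1],[-0.03,0,0,0,0,0,1]]' | grep -v orie
python3 -m pendant '[[0,0,-0.03,0,0,0,1],[0,0,0,0,0,0,1],[0,0,0,0,0,0,1],[0,0,0,0,0,0,1],[0,0,0,0,0,0,1]]' | grep -v orie
python3 -m pendant '[[0,0,0,0,0,0,1],[0,0,0,0,0,0,1],[0,0,0,0,0,0,1],[0,0,0,0,0,0,1],[0,0,0,0,0,0,1]]' | grep -v orie
python3 - <<'E'
from h import *
c=shot('wrist'); save('w26.png',c['color']); np.save('w26.npy',c,allow_pickle=True)
d=trace('checkin',c); print([(x['p'],x['extent']) for x in d]); v,u=np.nonzero(d[0]['region']); print(u.mean(),v.mean(),back(c,[[u.mean(),v.mean()]],.068))
d=trace('checkin_box',c)
for q in d[:2]: 
  x,f=fit('checkin_box',[(c,q['region'].astype(float))],x0=[.363,-.2515],yaws=[0]); print(x,f)
for n in('scene','top'):
  s=shot(n); d=trace('checkin_top',s); print(n,[(x['p'],x['extent']) for x in d])
  if d: v,u=np.nonzero(d[0]['region']); print(back(s,[[u.mean(),v.mean()]],.068))
E
```

```text
clock: 53.67
tcp_pos: [0.3531, -0.2534, 0.1708]
contact_force: [0.7, -0.3, -0.8]
opening: 0.002
clock: 54.08
tcp_pos: [0.3326, -0.2326, 0.1697]
contact_force: [-0.1, 0.4, 1.0]
opening: 0.001
clock: 54.5
tcp_pos: [0.3322, -0.2323, 0.1698]
contact_force: [0.3, 0.1, 0.2]
opening: 0.006
[(0.72, [261.2, 218.4, 294.6, 244.2])]
279.04462809917356 232.26446280991735 [[ 0.35069656 -0.24966092  0.068     ]]
[ 0.36195178 -0.25362157  0.00667244] 0.2262378193562281
scene [(0.72, [304.5, 341.8, 318.2, 355.0])]
[[ 0.35258374 -0.25438252  0.068     ]]
top [(0.43, [153.5, 156.7, 170.2, 173.8])]
[[0.68187231 0.37972051 0.068     ]]
```

View pics/w26.png

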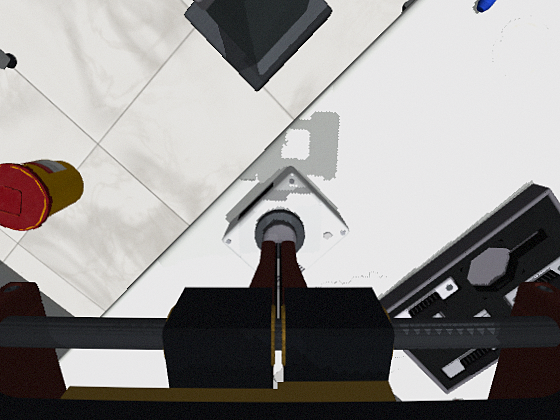

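```bash
python3 -m pendant '[[0,0,0.04,0,0,0,1],[0.02,0,0.04,0,0,0,1],[0.01,0,0.02,0,0,0,1],[0,0,0,0,0,0,1],[0,0,0,0,0,0,1]]' | grep -v orie
python3 -m pendant '[[0,0,0,0,0,0,1],[0,0,0,0,0,0,1],[0,0,0,0,0,0,1],[0,0,0,0,0,0,1],[0,0,0,0,0,0,1]]' | grep -v orie
python3 - <<'E'
from h import *
c=shot('wrist'); np.save('w27.npy',c,allow_pickle=True)
d=trace('checkin',c); print([(x['p'],x['extent']) for x in d]); v,u=np.nonzero(d[0]['region']); print(u.mean(),v.mean(),back(c,[[u.mean(),v.mean()]],.068))
v0,u0=int(v.mean()),int(u.mean()); print(u0-75,v0-75)
save('w27c.png',cv2.resize(c['color'][v0-75:v0+75,u0-75:u0+75],None,fx=4,fy=4,interpolation=cv2.INTER_CUBIC))
E
```

```text
clock: 55.27
tcp_pos: [0.4012, -0.3009, 0.1404]
contact_force: [-0.4, 0.4, 0.7]
opening: 0.008
clock: 55.68
tcp_pos: [0.4016, -0.2999, 0.1417]
contact_force: [1.0, 1.0, 0.6]
opening: 0.004
[(0.58, [257.9, 110.8, 297.0, 156.1])]
278.8596237337193 131.30028943560058 [[ 0.35473822 -0.25347389  0.068     ]]
203 56
```

View pics/w27c.png

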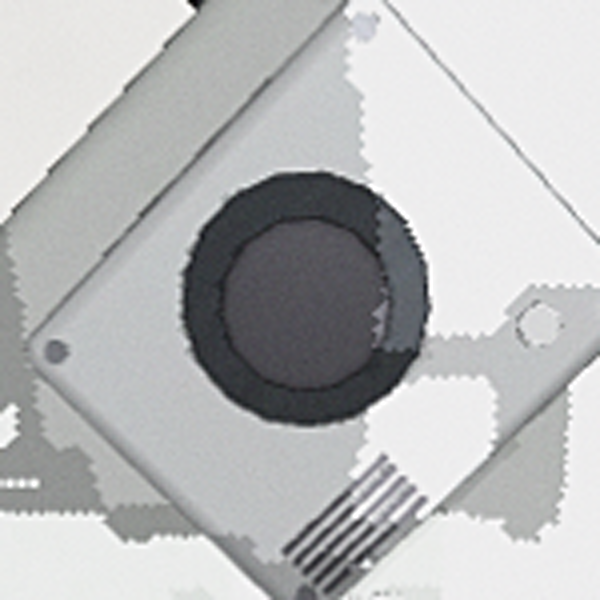

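```bash
python3 - <<'E'
from h import *
c=np.load('w27.npy',allow_pickle=True).item(); print(back(c,[[278.5,131.25]],.068))
go([.3547,-.2535,.080])
E
```

```text
[[ 0.35452515 -0.25363906  0.068     ]]
turn [0. 0. 0.] then shift mm [ 61.6   0.3 -66.1] | before-turn axes mm [ 61.6   0.3 -66.1]
```

```bash
python3 -m pendant '[[0,0,-0.035,0,0,0,1],[0,0.0003,-0.0311,0,0,0,1],[0.02,0,0,0,0,0,1],[0.025,0,0,0,0,0,1],[0.0166,0,0,0,0,0,1]]' | grep -v orie
python3 -m pendant '[[0,0,0,0,0,0,1],[0,0,0,0,0,0,1],[0,0,0,0,0,0,1],[0,0,0,0,0,0,1],[0,0,0,0,0,0,1]]' | grep -v orie
python3 -m pendant '[[0.002,0,0,0,0,0,1],[0.002,0,0,0,0,0,1],[0.002,0,0,0,0,0,1],[0.001,0,0,0,0,0,1],[0,0,0,0,0,0,1]]' | grep -v orie
for i in 1 2 3 4 5 6; do python3 -m pendant '[[0.001,0,0,0,0,0,1],[0,0,0,0,0,0,1],[0,0,0,0,0,0,1],[0,0,0,0,0,0,1],[0,0,0,0,0,0,1]]' | egrep 'tcp|force'; done
```

```text
clock: 56.2
tcp_pos: [0.3547, -0.2528, 0.0789]
contact_force: [0.6, -0.6, -0.1]
opening: 0.0
clock: 56.62
tcp_pos: [0.3553, -0.2542, 0.0806]
contact_force: [0.0, 0.2, 0.9]
opening: 0.008
clock: 57.03
tcp_pos: [0.3545, -0.2537, 0.0725]
contact_force: [-0.1, 0.5, -0.8]
opening: 0.006
tcp_pos: [0.3546, -0.2538, 0.0717]
contact_force: [-0.4, 0.8, 1.6]
tcp_pos: [0.3546, -0.2538, 0.0707]
contact_force: [-1.3, 0.1, 2.7]
tcp_pos: [0.3546, -0.2538, 0.0697]
contact_force: [-1.3, 0.9, 3.1]
tcp_pos: [0.3546, -0.2538, 0.0687]
contact_force: [-1.8, 0.3, 3.7]
tcp_pos: [0.3546, -0.2538, 0.0677]
contact_force: [-1.8, 1.6, 4.3]
tcp_pos: [0.3546, -0.2538, 0.0667]
contact_force: [-1.7, 1.2, 4.6]
```

```bash
python3 -m pendant '[[0.001,0,0,0,0,0,1],[0.001,0,0,0,0,0,1],[0.0006,0,0,0,0,0,1],[0,0,0,0,0,0,1],[0,0,0,0,0,0,1]]' | egrep 'clock|tcp|force'
for i in 1 2 3 4 5 6 7 8 9 10 11; do python3 -m pendant '[[0,0,0,0,0,0,1],[0,0,0,0,0,0,1],[0,0,0,0,0,0,1],[0,0,0,0,0,0,1],[0,0,0,0,0,0,1]]' | egrep 'clock|tcp|force'; done
```

```text
clock: 59.95
tcp_pos: [0.3547, -0.2539, 0.0657]
contact_force: [-8.4, 6.1, 38.3]
clock: 60.37
tcp_pos: [0.3547, -0.2539, 0.0657]
contact_force: [-9.1, 6.5, 38.1]
clock: 60.78
tcp_pos: [0.3547, -0.2539, 0.0657]
contact_force: [-8.1, 6.2, 37.5]
clock: 61.2
tcp_pos: [0.3547, -0.2539, 0.0657]
contact_force: [-8.1, 6.2, 38.1]
clock: 61.62
tcp_pos: [0.3547, -0.2539, 0.0657]
contact_force: [-9.0, 6.5, 37.0]
clock: 62.03
tcp_pos: [0.3548, -0.2539, 0.0657]
contact_force: [-8.6, 6.2, 37.8]
clock: 62.45
tcp_pos: [0.3548, -0.2539, 0.0657]
contact_force: [-8.7, 5.8, 39.0]
clock: 62.87
tcp_pos: [0.3547, -0.2539, 0.0657]
contact_force: [-7.7, 6.7, 38.0]
clock: 63.28
tcp_pos: [0.3547, -0.2539, 0.0657]
contact_force: [-8.6, 7.1, 37.2]
clock: 63.7
tcp_pos: [0.3547, -0.2539, 0.0657]
contact_force: [-8.4, 6.7, 38.6]
clock: 64.12
tcp_pos: [0.3547, -0.2539, 0.0657]
contact_force: [-8.0, 6.1, 37.2]
clock: 64.53
tcp_pos: [0.3547, -0.2539, 0.0657]
contact_force: [-8.1, 5.9, 37.4]
```

```bash
python3 -m pendant '[[-0.003,0,0,0,0,0,1],[-0.006,0,0,0,0,0,1],[-0.02,0,0,0,0,0,1],[-0.035,0,0,0,0,0,1],[-0.035,0,0,0,0,0,1]]' | grep -v orie
for i in 1 2; do python3 -m pendant '[[0,0,0.02,0,0,0,1],[0,0,0.02,0,0,0,1],[0,0,0.02,0,0,0,1],[0,0,0.02,0,0,0,1],[0,0,0,0,0,0,1]]' | grep -v orie; done
python3 - <<'E'
from h import *
c=shot('wrist'); save('w30.png',c['color']); s=shot('scene'); save('s30.png',s['color']); t=shot('top'); save('t30.png',t['color'])
for n,x0,y in(('gauge_depth',[.547,-.204],-1.6),('gauge_square',[.652,-.203],1.54),('gauge_snap',[.619,-.093],-1.6)):
  for cam in(c,t):
    L=trace(n,cam); print(n,[(round(d['p'],2),[int(v) for v in d['extent']]) for d in L[:2]])
E
```

```text
clock: 64.95
tcp_pos: [0.3537, -0.254, 0.1635]
contact_force: [0.8, -0.4, 0.0]
opening: 0.006
clock: 65.37
tcp_pos: [0.4147, -0.3123, 0.1636]
contact_force: [0.1, -0.1, -0.3]
opening: 0.006
clock: 65.78
tcp_pos: [0.4708, -0.3679, 0.1629]
contact_force: [1.0, -0.6, 1.1]
opening: 0.003
gauge_depth [(0.93, [417, 96, 496, 182])]
gauge_depth [(0.6, [361, 265, 399, 297]), (0.56, [345, 194, 377, 224])]
gauge_square [(0.87, [472, 145, 553, 234])]
gauge_square [(0.63, [344, 178, 375, 196])]
gauge_snap [(0.91, [470, 280, 510, 316]), (0.61, [385, 4, 559, 262])]
gauge_snap [(0.8, [368, 130, 397, 159]), (0.77, [311, 174, 339, 199])]
```

View pics/w30.png

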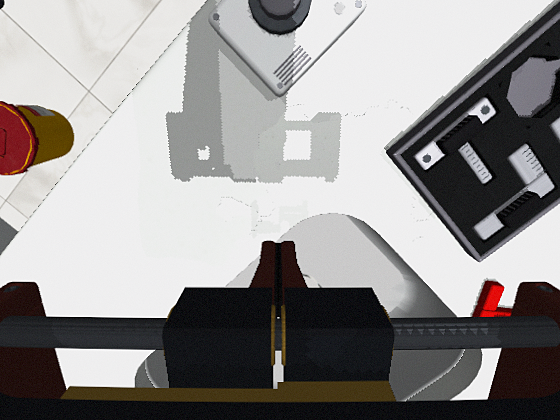

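View pics/s30.png

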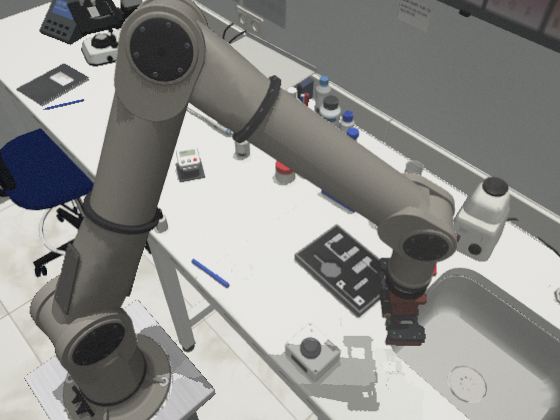

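```bash
python3 -c "
from rig import robot; print(robot.hand_in())"
```

```text
the job is handed in; nothing more can be done
None
```

The job is handed in at about 66 s of the 210 s limit. Three gauges were on the worktop (square, snap and depth). I found no dial indicator in the top, scene or wrist pictures, so its pocket stays empty.

- **Gauges:** All three are pressed home. After the last press, the outlines in the wrist picture fitted the home height clearly better than 10 mm proud, and each sat within about 1 mm of its pocket point. The final pictures still show them in the tray. At that point the arm was clear.
- **Timer:** It lies on the sloped rest against the lip, screen edge uppermost. The measured fit was 2.0 mm down-slope, 1.5 mm to the side and 0.7° off square.
- **Button:** I held it on its stop for about 4.6 s without a break at about 38 N, with 6 mm of measured travel, then let it up.

**Checks that failed or disagreed:**
- **First press:** My first try at the button went too hard. The wrist force read about 99 N, under the 120 N limit. The shut fingertips reach about 3 mm beyond the TCP I had assumed. I backed off and pressed again more gently, so the button was also pressed briefly (under a second) before the long hold.
- **Camera readings:** The top and wrist cameras disagreed on the button centre by about 4 mm. I went by the wrist view and the feel of the contact.
- **False detections:** In the last pictures the networks' best match for the snap gauge was the red look-alike, and the top camera's for the depth gauge was the check-in box. I judged those by eye.

I did not touch the bottles, the jar or the red look-alike.

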